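# Draw the slide tote out of the deep bay with the pull hook

## Robot

A 7-joint arm with a two-finger parallel gripper is mounted at the origin on the work surface. World frame = base frame: x ahead of the robot, y to its left, z up, the work surface at z = 0. Lengths are in mm, angles in rad, forces in N, time in s.
With the tool pointing down it reaches from about 350 to 900 mm from the base axis. Payload 8.1 kg.
Tool frame: the origin (TCP) lies midway between the tips of the shut fingers; the grasp point (between the pads) lies 19 mm behind it; y points along the fingers, x is the direction in which the jaws open and shut, and the axes are right-handed (so a half turn about y gives the same grasp; the last joint's range is limited). The gripper opens to 85 mm and grips with 20 to 120 N. Pads are 22 mm wide; open, the fingers measure 114 mm over their backs; the gripper's body (76 mm by 85 mm) begins 54 mm behind the grasp point. The pads swing forward as they close: fully open they stand 13 mm farther back than shut.
Start: joints at [-1.233, 0.434, 0.025, 1.573, -0.012, 1.134, -0.075], TCP at [266.692, 565.258, 231.323] pointing down, gripper open.
Joint ranges: [-2.62, 2.62], [-0.44, 2.09], [-1.27, 1.32], [0.08, 2.57], [-1.32, 4.46], [0.12, 2], [-2.74, 2.74]. Speed limits (rad/s): [2.22, 2.22, 3.01, 3.01, 3.14, 3.14, 3.14].

## Interface

Orientations are given as [roll, pitch, yaw] about the fixed x, y, z axes, in that order (R = Rz(yaw) Ry(pitch) Rx(roll)).
In Python, from station import * gives the robot as it stands.
- The arm moves only by the tool jog_arm, never from a script. Its argument "moves" is a list of rows, each a list of 2 entries, a list of its own where there are three numbers: the shift along the world's x, y, z in m, then the turn, a rotation vector about the world's x, y, z in degrees. In form: [[[tx, ty, tz], [rx, ry, rz]], ...]. A call has 1 to 5 rows; each row is the pose to reach, as a shift and turn from the pose measured when the call began; what a row does not reach only later rows make up. A row lasts 1/8 s, in which the tool goes at most 62.5 mm and 10.7 degrees, less where a joint would pass 70% of its speed; a pose out of reach is approached as far as the arm can. A call with a gripper value outside its range is refused whole. "hand" is the finger opening in m, from 0 to 0.0854, set as the call begins (left out, the last holds). The fingers move at their own pace and stop on an object; the grip force is fixed at half the most. Time passes only in rows, so rows that repeat a pose let the fingers close. It gives the time, the measured TCP pose, the force and the opening at its end, in the units of the state.
- observe(): the state, without advancing time (a new reading comes with each control period).
- capture(name): name is "side" or "top" or "wrist"; returns the picture (400x640x3 uint8, red, green, blue); there is no depth.
- get_calibration(name): a dict with "fovy" (degrees; the focal length in pixels is half the picture's height over the tangent of half this angle, whatever the lens; pixels are square), "cx", "cy" (the principal point, pixels), "k1" (the pictures are not rectified: a ray, as slopes to the right and down, at radius r is drawn at 1 + k1 r^2 times it, then the intrinsics apply), "R" (3x3) and "t" (3): a world point X has camera coordinates R X + t. Camera axes: x right, y down, z forward; pixel columns grow to the right and rows downward; lengths in mm; the calibration is good to about 2 mm. A picture is of the moment at which its call begins: read the wrist's pose just before it. get_calibration takes no time and is no camera call; for the wrist camera it gives the pose at the moment of the call.
- close_job(): hands the job in, once; it reports no verdict.
The state is a dict: "time_s": time; "joints": joint angles; "qvel": joint speeds; "effort": joint torques, N m; "tcp_pos": TCP position; "eef_rot": TCP orientation; "ft_force": force on the tool from outside, world axes, zero at the start; "wrist_torque": the same for the moment, N m; "width": finger opening in mm.
Only numpy, scipy, OpenCV 4.12 (cv2) and the standard library are available. Lean on these libraries where they do the work, as an engineer would, in place of code of your own. Each camera call takes 0.05 s, during which the arm holds its last target.

## Task

Take the pull hook from its cradle, drop its paddle behind the front lip of the blue slide tote deep in the bay, and draw the tote gently forward until it beds firmly against the soft stop at the front of its lane (some 6 to 9 N on the stop, held for half a second; the hook must never load the tote with more than 16 N). Unhook so that the tote stays level, resting squarely against the stop, then lay the hook back in its cradle the way it lay. Touch the totes with the hook only, and leave the amber tote and everything else where they are.

Things in the scene. Friction and masses are not known exactly. Their poses are not given: they have to be found in the camera images.
- bay: fixed two-lane bay: white floor board, its top 10 mm above the table; grey walls 8 mm; steel-bar roof, underside 120 mm up. Origin: middle of the mouth at table height; x into the depth, y left. Board x=-30 to 250 mm, 290 mm wide; walls and roof only beyond x=68 mm, nearer it is open above. Lane centres at y=+70 and -70 mm, each lane about 130 mm wide
- stop_left: left lane's soft stop: black rubber bar 100 wide, 10 thick, 14 to 52 mm above the table, sprung (6 N/mm, 6 mm travel). Origin: mouth of the lane (bay y=+70 mm) at table height, axes as bay. Uncompressed inner face lies somewhere between x=+32 mm and x=0 as its screws are set: NOT measured (the pose is the bracket's), find it by feel
- stop_right: the same soft stop for the right lane (bay y=-70 mm), with its own unmeasured setting between x=+32 mm and x=0
- tote_blue: blue open slide tote, the one to fetch, in either lane, a few degrees askew. 110 x 110 x 55 mm high, walls 4 mm, 0.55 to 0.95 kg; friction on the bay floor 2 to 7 N. Origin: centre of underside; x into the bay, so the front lip (front wall) is x=-55 to -51 mm. Behind it, x=-51 to -17 mm is free down to 4 mm above the underside; slide holders fill the rest
- tote_blue_lip (a point): centre of the top edge of the blue tote's front wall (53 mm ahead of the tote's origin, 55 mm above it)
- tote_amber: orange-amber tote of the same shape in the other lane; to be left alone. Origin and axes as the blue tote
- hook: pull hook, 0.16 kg: red handle 100 x 16 x 26 mm (x=-70 to +30), steel rod 9 mm thick on at mid height (z=13), ending in a paddle 6 mm thick, 22 mm wide, pointing down. Origin: underside of the handle below the grip point; x to the paddle, z up. Pulling face (facing the handle) at x=+160; paddle spans z=18 to -12 mm, 20.5 mm below the rod's underside
- hook_grip (a point): point in the handle to grip across its 16 mm width, 13 mm above the handle's underside, close to the centre of mass
- hook_paddle (a point): bottom edge of the paddle's pulling face: 160 mm ahead of the hook's origin, 12 mm below it
- cradle: fixed black cradle, base 150 x 60 x 10 mm; origin centre of underside, x along the hook, paddle end +x. Rear fork (x=-68 to -48, floor 35, slot 24 wide, sides to 49 mm high) carries the handle, front fork (x=56 to 68, floor 43.5, slot 20 wide, sides to 55.5 mm) the rod; free between for fingers. The hook rests with its origin 35 mm above this one, same axes
- cradle_rest (a point): where the hook's grip point is when the hook rests in the cradle, 48 mm above the table
- oil_bottle: bystander: amber dropper bottle, 32 mm across, 75 mm high; origin centre of underside
- slide_box: bystander: green closed slide box 90 x 80 x 34 mm; origin centre of underside
- lens_can: bystander: aluminium lens canister 40 mm across, 55 mm high; origin centre of underside
- jar: bystander: glass specimen jar 56 mm across, 75 mm high; origin centre of underside
- petri: bystander: stack of clear dishes 70 mm across, 45 mm high; origin centre of underside
- beaker: bystander: glass beaker 70 mm across, 85 mm high; origin centre of underside

How it is judged:
By the outcome, as a careful person would: the job done as asked, in the order asked, and still so for the second after the job is handed in, with the robot touching nothing.
It also fails if it takes over 54 s, if anything falls off the work surface, if the arm or the gripper's body presses on something with over 40 N, if the wrist force passes 120 N, or if a joint passes its speed limit or range.

## Working session

There is one attempt and no reset: what is moved stays moved. The work goes in short steps, Python scripts to look and compute and a tool call to move; the robot and the scene stay as the last step left them, time stands still between calls to the robot, and variables do not carry over. Pictures are saved under pics/ and viewed, and the job is handed in when it is done.

Besides the shell and the picture viewer there is one more tool, called after "Emit:" as name(argument=value, ...) on one line, values as JSON. jog_arm: Moves the arm, as the interface text tells. Its arguments: {"type":"object","properties":{"moves":{"type":"array","items":{"type":"array"}},"hand":{"type":"number"}},"required":["moves"]}

```bash
ls; mkdir -p pics; python3 - <<'E'
from station import *
import cv2
s=observe(); print(s)
for n in ("side","top","wrist"):
    c=get_calibration(n); im=capture(n); cv2.imwrite(f"pics/{n}0.png",im[:,:,::-1]); print(n,c)
E
```

```text
pics
{'time_s': 0.0, 'joints': array([-1.23260807,  0.43521597,  0.02498721,  1.57410735, -0.0115849 ,
        1.13398378, -0.07508214]), 'qvel': array([ 9.73476828e-04, -1.20178622e-03, -5.25989454e-04,  1.01804087e-03,
        1.95536449e-03,  7.22990731e-06, -1.28137841e-03]), 'effort': array([ 6.85318264e-05, -6.70455122e+01,  1.02482121e+00, -3.16225719e+01,
        1.55319372e-02,  1.21962087e-02,  3.62031199e-05]), 'tcp_pos': array([266.50587679, 564.77320381, 230.52652181]), 'eef_rot': array([-1.57095838e+00,  1.56133318e-03,  1.12994938e+00]), 'ft_force': array([-0.11108577,  0.68897936, -0.7868166 ]), 'wrist_torque': array([-0.04144635,  0.05146796, -0.00434438]), 'width': 85.38963631407069}
side {'fovy': 47.16218227554094, 'cx': 318.1945521212922, 'cy': 198.53542348261752, 'k1': -0.12238740377439654, 'R': array([[ 0.98859919, -0.15049223,  0.00487217],
       [-0.08046414, -0.55537401, -0.82769875],
       [ 0.12726811,  0.81787028, -0.56115153]]), 't': array([-506.48945898,  104.47978922, 1264.96873754])}
top {'fovy': 57.698189886779474, 'cx': 318.9535385255706, 'cy': 199.1819698352684, 'k1': -0.07669584252597943, 'R': array([[-0.00396638, -0.99994732,  0.00946693],
       [-0.99339125,  0.00285407, -0.1147418 ],
       [ 0.11470874, -0.00985947, -0.99335024]]), 't': array([  15.29110626,  530.63276889, 1117.57626722])}
wrist {'fovy': 62.3873009221752, 'cx': 316.9436063321734, 'cy': 202.99407417033808, 'k1': 0.013563936020556437, 'R': array([[ 0.42701202,  0.90424389, -0.00192789],
       [ 0.87366386, -0.41201951,  0.25874964],
       [ 0.23317845, -0.11217353, -0.9659425 ]]), 't': array([-623.96159737,  -33.65393061,  379.02246557])}
```

View pics/side0.png

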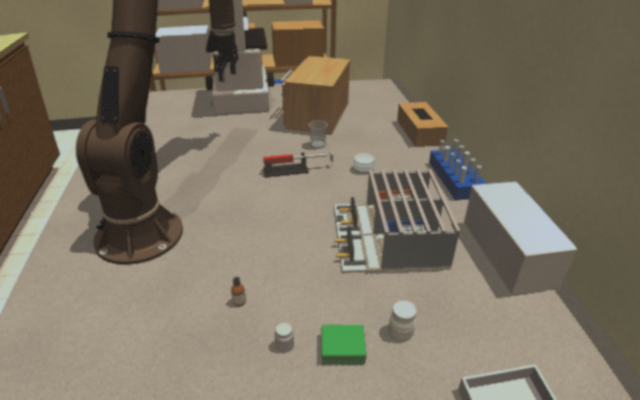

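View pics/top0.png

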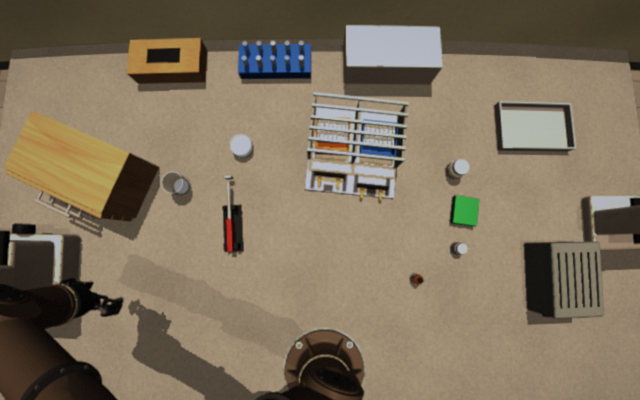

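View pics/wrist0.png

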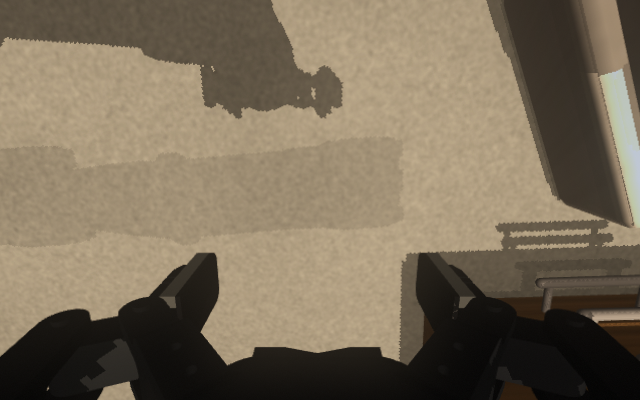

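```bash
python3 - <<'E'
import cv2
im=cv2.imread("pics/top0.png")
cv2.imwrite("pics/topA.png",cv2.resize(im[85:205,295:415],None,fx=5,fy=5,interpolation=cv2.INTER_CUBIC))
cv2.imwrite("pics/topB.png",cv2.resize(im[165:265,190:270],None,fx=6,fy=6,interpolation=cv2.INTER_CUBIC))
im=cv2.imread("pics/side0.png")
cv2.imwrite("pics/sideA.png",cv2.resize(im[140:280,240:480],None,fx=3.3,fy=3.3,interpolation=cv2.INTER_CUBIC))
E
```

```text
(no output)
```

View pics/topA.png

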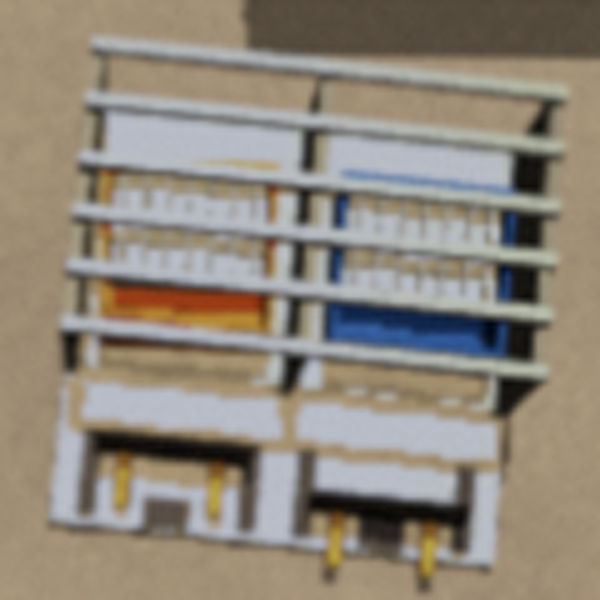

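View pics/topB.png

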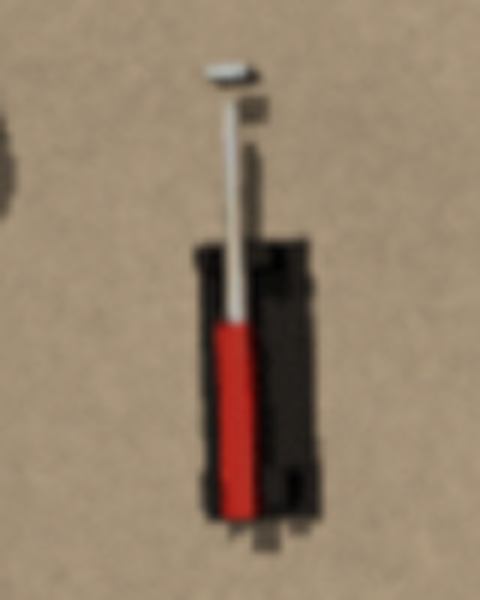

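View pics/sideA.png

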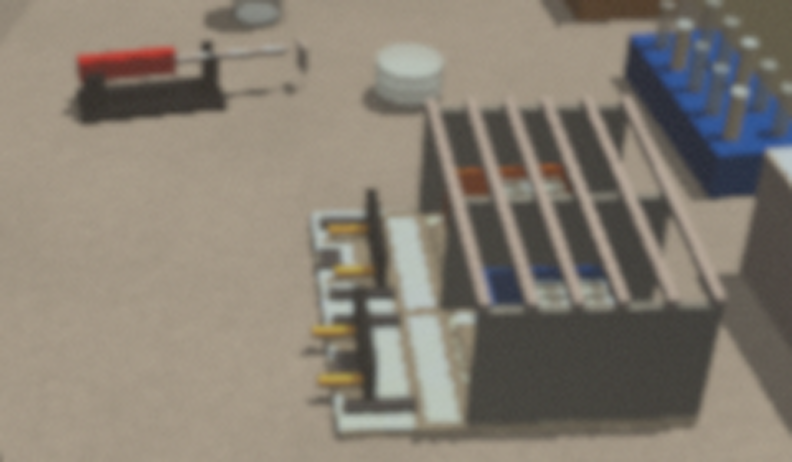

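```bash
cat > h.py <<'E'
import numpy as np, cv2
from station import *
from scipy.optimize import least_squares
from scipy.spatial.transform import Rotation as Ro
def K(c):
    f=200/np.tan(np.radians(c['fovy'])/2); return f
def proj(c,X):
    X=np.atleast_2d(X).astype(float); p=X@np.array(c['R']).T+np.array(c['t']); s=p[:,:2]/p[:,2:]
    r2=(s**2).sum(1,keepdims=True); s=s*(1+c['k1']*r2); return s*K(c)+[c['cx'],c['cy']]
def unproj(c,uv,z):
    uv=np.atleast_2d(uv).astype(float); d=(uv-[c['cx'],c['cy']])/K(c); s=d.copy()
    for _ in range(20): s=d/(1+c['k1']*(s**2).sum(1,keepdims=True))
    R=np.array(c['R']); C=-R.T@np.array(c['t']); v=np.c_[s,np.ones(len(s))]@R
    return C+v*((np.broadcast_to(z,len(v))-C[2])/v[:,2])[:,None]
def T2(p,P,z0=0):
    c,s=np.cos(p[2]),np.sin(p[2]); P=np.atleast_2d(P).astype(float)
    return np.c_[p[0]+c*P[:,0]-s*P[:,1],p[1]+s*P[:,0]+c*P[:,1],P[:,2]+z0]
def fit(obs,p0,z0=0):
    # obs: list of (calib, model pts, pixels)
    g=lambda p: np.concatenate([(proj(c,T2(p,P,z0))-np.array(u)).ravel() for c,P,u in obs])
    r=least_squares(g,p0,x_scale=[100,100,1],loss='soft_l1'); return r.x,g(r.x).reshape(-1,2)
E
python3 - <<'E'
from h import *
c=get_calibration('top'); cs=get_calibration('side')
A=lambda x,y:(295+x/5-.4,85+y/5-.4)
S=lambda x,y:(240+x/3.3-.35,140+y/3.3-.35)
p,r=fit([(c,[[-30,145,10],[-30,-145,10]],[A(50,524),A(493,568)]),
 (cs,[[-30,145,10],[-30,-145,10]],[S(313,214),S(338,430)])],[700,-50,0])
print('bay',p,r)
# hook in cradle: handle back end ctr top z=61, handle front, paddle
B=lambda x,y:(190+x/6-.4,165+y/6-.4)
print(unproj(c,[B(239,518),B(235,322),B(230,72)],[61,61,53]))
# handle
p2,r=fit([(c,[[-70,0,61],[30,0,61],[163,0,53]],[B(239,518),B(235,322),B(230,72)])],[700,200,0]);print('hook',p2,r)
# lips
print('blue lip L,R top', unproj(c,[A(322,345),A(505,357)],65), 'amber',unproj(c,[A(103,318),A(270,330)],65))
q=unproj(c,[A(322,345),A(505,357),A(103,318),A(270,330)],65)
d=q[:,:2]-p[:2]; cc,ss=np.cos(p[2]),np.sin(p[2]); print(np.c_[d@[cc,ss],d@[-ss,cc]])
for n,P in {'bl':[0,145,0]}.items(): pass
E
```

```text
bay [ 5.82605738e+02 -8.71197323e+01 -1.08624433e-01] [[-0.24461787 -1.08295207]
 [ 0.27859587 -0.46341163]
 [-0.87562507 -0.32964558]
 [-0.34573367  0.45696294]]
[[369.59832084 286.50958544  61.        ]
 [469.03147553 290.6192932   61.        ]
 [600.06998142 298.40068331  53.        ]]
hook [4.38688939e+02 2.89717258e+02 5.21145917e-02] [[ 0.13830316  0.26986757]
 [-0.21666928  0.12512869]
 [ 0.07315411 -0.44024238]]
blue lip L,R top [[ 669.57203014 -111.76666521   65.        ]
 [ 662.05896653 -226.62827991   65.        ]] amber [[686.92436083  24.89974677  65.        ]
 [679.15798594 -79.37748833  65.        ]]
[[  89.12572468  -15.07357011]
 [  94.10919789 -130.07270773]
 [  91.5596489   122.66853512]
 [  95.1438412    18.16393281]]
```

Emit:
jog_arm(moves=[[[0.03,-0.055,0],[0,0,6]],[[0.06,-0.11,0],[0,0,12]],[[0.09,-0.165,0],[0,0,18]],[[0.12,-0.22,0],[0,0,24]],[[0.14,-0.275,0],[0,0,28.2]]])

```text
time_s: 0.78
tcp_pos: [407.6, 287.7, 230.7]
eef_rot: [-1.571, 0.001, 1.624]
ft_force: [0.5, 0.4, -0.6]
width: 85.4
```

Emit:
jog_arm(moves=[[[0,0,0],[0,0,0]]])

```text
time_s: 0.9
tcp_pos: [409.6, 282.6, 230.7]
eef_rot: [-1.572, 0.003, 1.617]
ft_force: [-0.5, 1.6, -0.3]
width: 85.3
```

```bash
python3 - <<'E'
from h import *
import json
c=get_calibration('wrist'); im=capture('wrist'); cv2.imwrite("pics/w1.png",im[:,:,::-1])
json.dump({k:np.array(v).tolist() for k,v in c.items()},open('pics/w1.json','w'))
s=observe(); print(s['time_s'],s['tcp_pos'],s['eef_rot'],s['ft_force'],s['qvel'])
E
```

```text
0.95 [408.61502429 285.21363519 230.67080632] [-1.57135542  0.00187796  1.61921562] [-0.51682728  0.97059731  0.0498798 ] [-0.04620429  0.01509819 -0.04657983 -0.0246536  -0.01305482 -0.00187716
 -0.03647731]
```

View pics/w1.png

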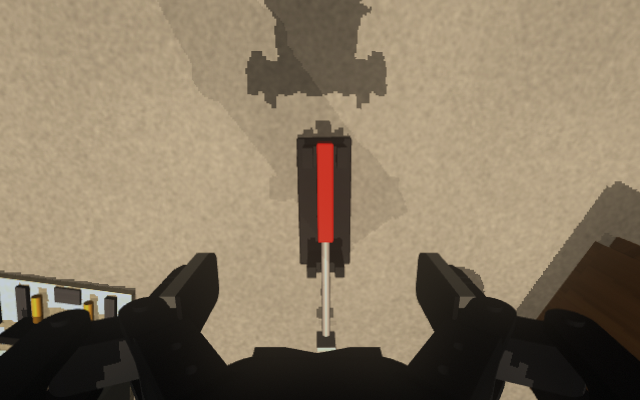

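```bash
python3 - <<'E'
from h import *
import json
c=json.load(open('pics/w1.json')); print('cam',-np.array(c['R']).T@np.array(c['t']))
im=cv2.imread('pics/w1.png').astype(int); m=(im[:,:,2]>120)&(im[:,:,1]<90)&(im[:,:,0]<90); m[300:]=0;m[:120]=0
v,u=np.where(m); print(v.min(),v.max())
cols=[(u[v==r].min()+u[v==r].max())/2 for r in (150,170,190,210,235)]; print(cols)
hi=np.array([[cols[0],v.min()],[cols[-1],v.max()+1]])
q=unproj(c,hi,61); print(q); d=q[1]-q[0]; print(np.linalg.norm(d),np.arctan2(d[1],d[0]), 'grip',q[0]+.7*d)
# cradle base corners z=10 far end
print(unproj(c,[[298,137],[350,137],[302,264],[350,264]],[49,49,55.5,55.5]))
s=observe();print(s['joints'])
E
python3 -c "
import cv2
im=cv2.imread('pics/w1.png');cv2.imwrite('pics/w1z.png',cv2.resize(im[110:360,250:400],None,fx=2.4,fy=2.4,interpolation=cv2.INTER_CUBIC))"
```

```text
cam [344.12403516 279.79468147 373.60979046]
143 299
[np.float64(325.0), np.float64(325.0), np.float64(325.0), np.float64(325.0), np.float64(325.5)]
[[369.73034637 287.62487728  61.        ]
 [534.20533677 296.74491847  61.        ]]
164.72764680056736 0.055392685694320994 grip [484.86283965 294.00890611  61.        ]
[[366.21146107 261.59175812  49.        ]
 [363.90630749 311.71979088  49.        ]
 [496.42019675 270.20532663  55.5       ]
 [494.03732462 320.47244574  55.5       ]]
[-0.73433011  0.23065888  0.01984298  1.87643008 -0.00315646  1.03527145
  0.90581695]
```

View pics/w1z.png

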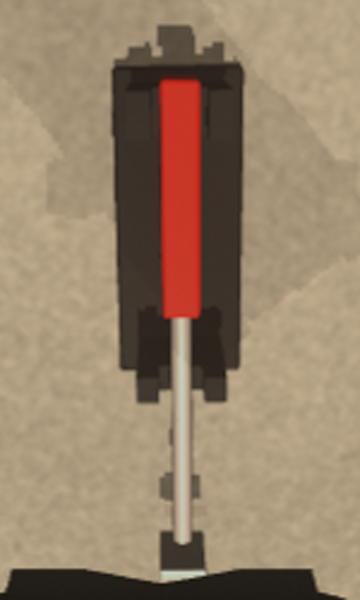

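```bash
python3 - <<'E'
from h import *
import json
c=json.load(open('pics/w1.json'));ct=get_calibration('top')
B=lambda x,y:(190+x/6-.4,165+y/6-.4)
W=lambda x,y:(250+x/2.4-.3,110+y/2.4-.3)
P=[[-70,0,61],[30,0,61],[163,0,53]]
wp=[W(181,80),W(182,318),W(183,573)];print(wp)
o2=(ct,P,[B(239,518),B(235,322),B(230,72)])
o1=(c,[P[0],P[1],[160,0,53]],wp)
for o in ([o1],[o2],[o1,o2]):
  p,r=fit(o,[438,290,.05]); print(p,r.round(2).tolist())
E
```

```text
[(325.1166666666667, 143.03333333333333), (325.53333333333336, 242.2), (325.95, 348.45)]
[4.39598315e+02 2.91708356e+02 5.70259823e-02] [[-0.02, -0.05], [0.03, 0.82], [-0.02, -1.0]]
[4.38688939e+02 2.89717258e+02 5.21145914e-02] [[0.14, 0.27], [-0.22, 0.13], [0.07, -0.44]]
[4.39475919e+02 2.91544341e+02 5.64075461e-02] [[-0.14, -0.19], [-0.14, 0.7], [-0.24, -1.1], [-0.36, 0.0], [-0.84, -0.13], [-0.72, -0.67]]
```

Emit:
jog_arm(moves=[[[0.033,-0.045,0.01],[0,0,-1]],[[0.066,-0.09,0.02],[0,0,-2]],[[0.1,-0.135,0.02],[0,0,-3]],[[0.133,-0.18,0.02],[0,0,-4]],[[0.166,-0.225,0.02],[0,0,-5]]])

```text
time_s: 1.58
tcp_pos: [575.6, 61.1, 250.6]
eef_rot: [-1.571, 0.001, 1.534]
ft_force: [1.0, 0.6, -0.0]
width: 85.4
```

Emit:
jog_arm(moves=[[[0.033,-0.045,0],[0,0,-1]],[[0.066,-0.09,0],[0,0,-2]],[[0.1,-0.135,0],[0,0,-3]],[[0.133,-0.18,0],[0,0,-4]],[[0.163,-0.22,0],[0,0,-4]]])

```text
time_s: 2.2
tcp_pos: [740.4, -158.1, 249.8]
eef_rot: [-1.571, 0.0, 1.465]
ft_force: [1.6, 1.0, 0.4]
width: 85.4
```

Emit:
jog_arm(moves=[[[0,0,0],[0,0,0]]])

```text
time_s: 2.33
tcp_pos: [741.4, -160.9, 247.7]
eef_rot: [-1.57, 0.002, 1.462]
ft_force: [0.5, 0.7, 0.2]
width: 85.6
```

```bash
cat > shot.py <<'E'
from h import *
import json,sys
n,cam=sys.argv[1],sys.argv[2]
s=observe();c=get_calibration(cam); im=capture(cam); cv2.imwrite(f"pics/{n}.png",im[:,:,::-1])
json.dump({k:np.array(v).tolist() for k,v in c.items()},open(f'pics/{n}.json','w'))
print(s['time_s'],s['tcp_pos'].round(2),s['eef_rot'].round(4),s['ft_force'].round(2),s['wrist_torque'].round(2),s['width'].round(2),np.abs(s['qvel']).max().round(3))
E
python3 shot.py w2 wrist
```

```text
Traceback (most recent call last):
  File "shot.py", line 6, in <module>
    print(s['time_s'],s['tcp_pos'].round(2),s['eef_rot'].round(4),s['ft_force'].round(2),s['wrist_torque'].round(2),s['width'].round(2),np.abs(s['qvel']).max().round(3))
                                                                                                                    ^^^^^^^^^^^^^^^^
AttributeError: 'float' object has no attribute 'round'
```

View pics/w2.png

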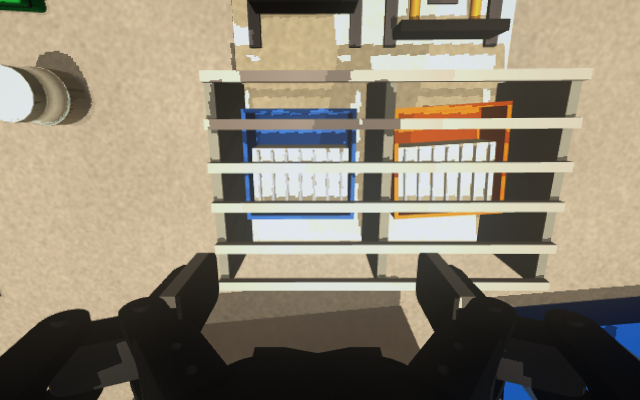

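```bash
sed -i "s/s\['width'\].round(2)/round(s['width'],2)/" shot.py; python3 -c "
import cv2
im=cv2.imread('pics/w2.png');cv2.imwrite('pics/w2z.png',cv2.resize(im[0:240,190:390],None,fx=2.5*1,fy=2.5,interpolation=cv2.INTER_CUBIC))
cv2.imwrite('pics/w2y.png',cv2.resize(im[0:140,190:530],None,fx=2.3,fy=2.3,interpolation=cv2.INTER_CUBIC))"
```

```text
(no output)
```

View pics/w2z.png

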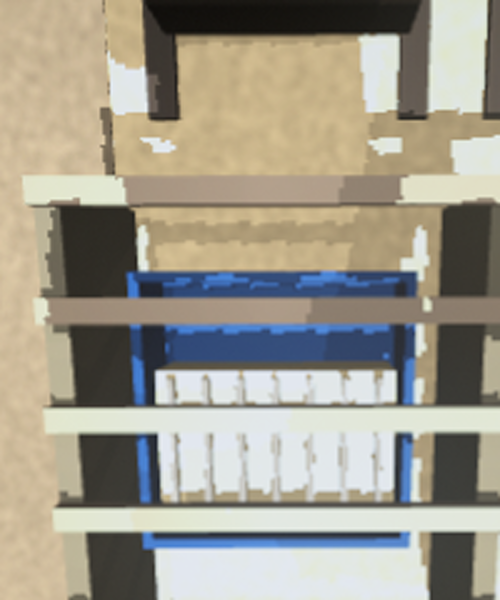

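View pics/w2y.png

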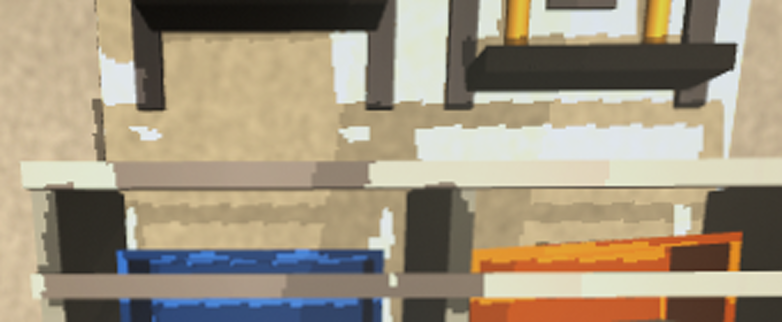

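```bash
python3 - <<'E'
from h import *
import json
c=json.load(open('pics/w2.json'));ct=get_calibration('top');cs=get_calibration('side')
print('cam',-np.array(c['R']).T@np.array(c['t']))
Z=lambda x,y:(190+x/2.5-.3,y/2.5-.3)
Y=lambda x,y:(190+x/2.3-.3,y/2.3-.3)
A=lambda x,y:(295+x/5-.4,85+y/5-.4)
S=lambda x,y:(240+x/3.3-.35,140+y/3.3-.35)
p,r=fit([(c,[[-55,-55,65],[-55,55,65],[55,-55,65],[55,55,65]],[Z(127,273),Z(417,271),Z(145,548),Z(410,548)])],[720,-170,-.1]);print('blue',p,r.round(2).tolist())
pa,r=fit([(c,[[-55,-55,65],[-55,55,65]],[Y(471,250),Y(742,233)])],[720,-30,-.1]);print('amber',pa,r.round(2).tolist())
print('lip',T2(p,[[-53,0,65]]))
# board edges right: y=-145 left img ; board -y side x line
print('board edge pts z10',unproj(c,[Z(103,5),Z(116,170),Y(748,5),Y(724,155)],10))
print('wall/bar pts: lane side walls front ends z10', unproj(c,[Y(163,108),Y(138,108),Y(470,108),Y(445,108),Y(393,108),Y(366,108),Y(700,105),Y(675,105)],10))
print('stops bottom edge z14',unproj(c,[Y(165,31),Y(330,31),Y(470,90),Y(735,70)],14))
print('stops top inner edge z52',unproj(c,[Y(480,43),Y(735,44)],52))
print('roof bar front z~128',unproj(c,[Y(22,162),Y(22,188)],120))
E
```

```text
cam [ 676.60916999 -153.72014381  390.83573964]
blue [ 7.23434324e+02 -1.76791272e+02 -1.04010433e-01] [[-0.02, -0.25], [0.1, -0.04], [-0.24, 0.44], [0.14, -0.04]]
amber [ 7.36482428e+02 -2.88097263e+01 -5.20227265e-02] [[-0.08, -0.0], [0.08, 0.01]]
lip [[ 670.72074742 -171.28865265   65.        ]]
board edge pts z10 [[ 556.26321622 -229.74654412   10.        ]
 [ 618.5957716  -235.43026497   10.        ]
 [ 588.83825382   57.67153892   10.        ]
 [ 649.84947263   49.88186739   10.        ]]
wall/bar pts: lane side walls front ends z10 [[ 600.98524744 -206.13503993   10.        ]
 [ 599.75337604 -217.54843748   10.        ]
 [ 616.46646419  -66.03067415   10.        ]
 [ 615.18357556  -77.4159733    10.        ]
 [ 612.52676013 -101.11951704   10.        ]
 [ 611.15368959 -113.43685882   10.        ]
 [ 627.15157446   38.18424754   10.        ]
 [ 625.84177056   26.91571464   10.        ]]
stops bottom edge z14 [[ 571.03555873 -199.86252372   14.        ]
 [ 578.99811466 -127.13116826   14.        ]
 [ 609.66544768  -66.6076619    14.        ]
 [ 615.04878518   51.08310808   14.        ]]
stops top inner edge z52 [[599.78699097 -70.64066637  52.        ]
 [611.80246799  29.98629674  52.        ]]
roof bar front z~128 [[ 634.06984967 -240.08526536  120.        ]
 [ 642.05086881 -241.7395651   120.        ]]
```

Emit:
jog_arm(moves=[[[-0.032,0.045,0],[0,0,1]],[[-0.064,0.09,0],[0,0,2]],[[-0.096,0.135,0],[0,0,3]],[[-0.128,0.18,0],[0,0,4]],[[-0.16,0.225,0],[0,0,5]]])

```text
time_s: 3.0
tcp_pos: [579.1, 71.6, 248.1]
eef_rot: [-1.57, -0.002, 1.556]
ft_force: [1.5, 0.4, 0.4]
width: 85.5
```

Emit:
jog_arm(moves=[[[-0.032,0.045,0],[0,0,1]],[[-0.064,0.09,0],[0,0,2]],[[-0.09,0.135,-0.02],[0,0,3]],[[-0.12,0.18,-0.05],[0,0,4]],[[-0.142,0.227,-0.09],[0,0,4.5]]])

```text
time_s: 3.62
tcp_pos: [435.3, 300.2, 160.2]
eef_rot: [-1.571, -0.004, 1.639]
ft_force: [0.7, 0.2, -0.1]
width: 85.4
```

Emit:
jog_arm(moves=[[[0,0,0],[0,0,0]]])

```text
time_s: 3.75
tcp_pos: [429.5, 304.9, 157.9]
eef_rot: [-1.566, -0.004, 1.649]
ft_force: [0.5, -0.6, 0.5]
width: 85.7
```

```bash
python3 shot.py w3 wrist
```

```text
3.75 [429.51 304.89 157.86] [-1.5658 -0.0038  1.6491] [ 0.48 -0.59  0.48] [-0.04  0.04  0.02] 85.74 0.053
```

View pics/w3.png

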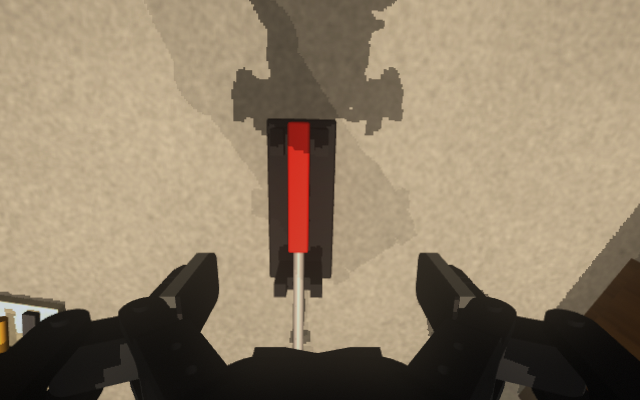

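```bash
python3 - <<'E'
from h import *
import json
c=json.load(open('pics/w3.json'))
im=cv2.imread('pics/w3.png').astype(int); m=(im[:,:,2]>110)&(im[:,:,1]<90)&(im[:,:,0]<90); m[270:]=0;m[:100]=0
v,u=np.where(m); v0,v1=v.min(),v.max()+1; f=lambda r:(u[v==r].min()+u[v==r].max()+1)/2
a,b=np.polyfit([r for r in range(v0+5,v1-5)],[f(r) for r in range(v0+5,v1-5)],1)
print(v0,v1,a,b)
p,r=fit([(c,[[-70,0,61],[30,0,61]],[(a*v0+b,v0),(a*v1+b,v1)])],[440,290,.05]);print(p,r)
s=observe();print(s['tcp_pos'],s['eef_rot'])
E
```

```text
122 253 -0.0012870884703971056 298.76961116379914
[4.39587630e+02 2.91842333e+02 6.24005419e-02] [[ 0.00411752 -0.26113239]
 [-0.00386882  0.32732186]]
[431.45214432 303.55149237 159.28568204] [-1.56809218 -0.00424317  1.64657269]
```

Emit:
jog_arm(moves=[[[0.008,-0.012,-0.02],[0,0,-1]],[[0.008,-0.012,-0.06],[0,0,-1]],[[0.008,-0.012,-0.06],[0,0,-1]]])

```text
time_s: 4.18
tcp_pos: [438.3, 290.3, 98.3]
eef_rot: [-1.565, -0.002, 1.629]
ft_force: [0.2, -0.9, 0.5]
width: 85.6
```

Emit:
jog_arm(moves=[[[0,0,0],[0,0,0]]])

```text
time_s: 4.3
tcp_pos: [438.9, 290.7, 99.8]
eef_rot: [-1.566, -0.003, 1.629]
ft_force: [-0.0, -0.8, -0.6]
width: 85.4
```

Emit:
jog_arm(moves=[[[0.001,0.001,-0.035],[0,0,0]],[[0.001,0.001,-0.0695],[0,0,0]],[[0.001,0.001,-0.0695],[0,0,0]]])

```text
time_s: 4.68
tcp_pos: [439.3, 291.3, 30.1]
eef_rot: [-1.565, -0.002, 1.629]
ft_force: [-0.1, 0.3, 0.8]
width: 85.3
```

```bash
python3 shot.py w4 wrist; python3 -c "
from h import *
for i in range(1):
  s=observe();print(s['tcp_pos'],s['eef_rot'],s['ft_force'])"
```

```text
4.675 [439.34 291.29  30.14] [-1.5647 -0.0017  1.6285] [-0.06  0.26  0.76] [0.02 0.02 0.01] 85.34 0.042
[440.13804284 291.82618972  31.31254614] [-1.56640274 -0.00282305  1.628473  ] [ 0.36024781  1.30376074 -0.41819559]
```

View pics/w4.png

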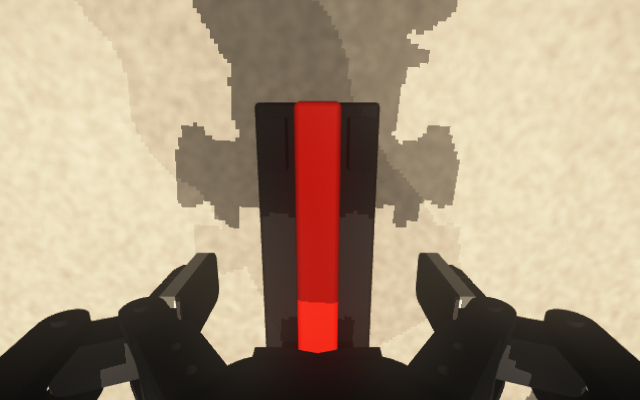

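Emit:
jog_arm(moves=[[[0,0,-0.001],[0,0,0]],[[0,0,-0.001],[0,0,0]],[[0,0,-0.001],[0,0,0]],[[0,0,-0.001],[0,0,0]],[[0,0,-0.001],[0,0,0]]], hand=0.0)

```text
time_s: 5.35
tcp_pos: [440.4, 292.1, 30.9]
eef_rot: [-1.567, -0.003, 1.629]
ft_force: [-1.8, 0.5, 6.3]
width: 15.0
```

Emit:
jog_arm(moves=[[[0,0,0],[0,0,0]],[[0,0,0],[0,0,0]]])

```text
time_s: 5.6
tcp_pos: [440.3, 292.1, 30.9]
eef_rot: [-1.567, -0.003, 1.629]
ft_force: [-1.0, -0.6, 2.9]
width: 15.5
```

```bash
python3 shot.py w5 wrist;python3 shot.py s5 side; python3 -c "
from h import *
for i in range(1):
  s=observe();print(s['tcp_pos'],s['eef_rot'],s['ft_force'])
im=cv2.imread('pics/s5.png');cv2.imwrite('pics/s5z.png',cv2.resize(im[60:200,200:380],None,fx=4,fy=4,interpolation=cv2.INTER_CUBIC))"
```

```text
5.6 [440.34 292.09  30.88] [-1.5669 -0.0033  1.6286] [-0.97 -0.6   2.88] [-0.01  0.01 -0.03] 15.45 0.002
5.65 [440.38 292.11  30.89] [-1.567  -0.0033  1.6286] [-0.81 -0.72  2.35] [-0.05  0.05  0.03] 15.16 0.001
[440.33984041 292.12405284  30.87351453] [-1.56689935 -0.00331112  1.62868493] [ 0.15170369 -0.18146795  2.61913106]
```

View pics/s5z.png

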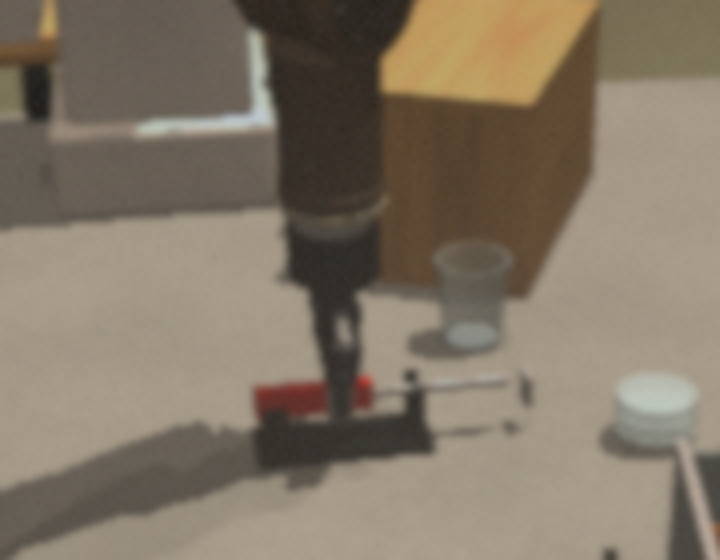

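Emit:
jog_arm(moves=[[[0,0,0.015],[0,0,0]],[[0,0,0.04],[0,0,0]],[[0,0,0.08],[0,0,0]],[[0,0,0.12],[0,0,0]],[[0,0,0.12],[0,0,0]]])

```text
time_s: 6.32
tcp_pos: [442.0, 293.3, 154.6]
eef_rot: [-1.572, -0.007, 1.628]
ft_force: [-1.0, 0.4, -1.0]
width: 15.0
```

```bash
python3 shot.py w6 wrist;python3 shot.py s6 side; python3 -c "
from h import *
im=cv2.imread('pics/s6.png');cv2.imwrite('pics/s6z.png',cv2.resize(im[40:200,200:400],None,fx=3.7,fy=3.7,interpolation=cv2.INTER_CUBIC))"
```

```text
6.325 [442.01 293.31 154.59] [-1.5721 -0.0071  1.6285] [-0.99  0.39 -1.05] [0.05 0.01 0.02] 15.02 0.057
6.375 [441.01 292.59 152.69] [-1.5696 -0.0053  1.6285] [-0.16 -0.41 -1.98] [0.   0.03 0.04] 15.05 0.039
```

View pics/s6z.png

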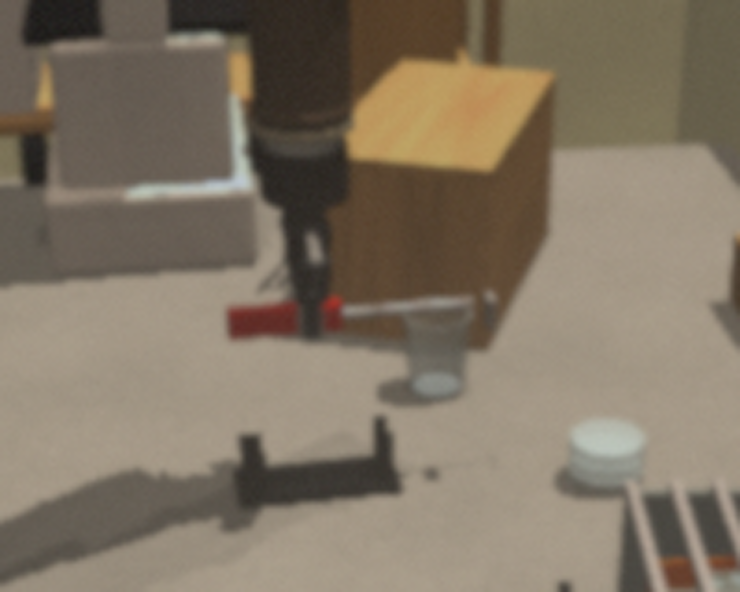

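View pics/w6.png

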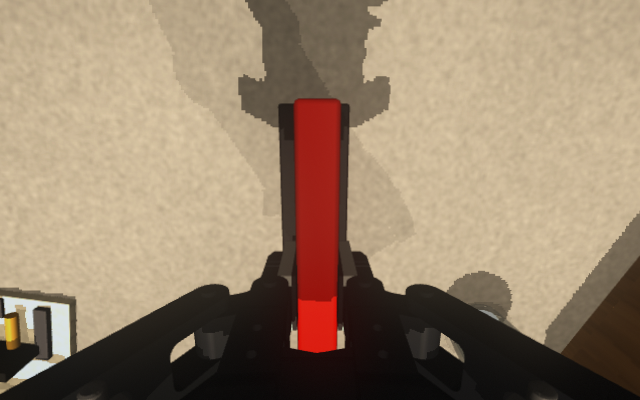

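Emit:
jog_arm(moves=[[[0,-0.03,0],[0,0,-0.8]],[[-0.005,-0.08,0],[0,0,-2]],[[-0.01,-0.135,0],[0,0,-3]],[[-0.01,-0.19,0],[0,0,-4.2]],[[-0.01,-0.245,0],[0,0,-5.4]]])

```text
time_s: 7.05
tcp_pos: [429.0, 45.2, 150.4]
eef_rot: [-1.565, -0.003, 1.534]
ft_force: [1.3, 0.2, -1.5]
width: 15.3
```

Emit:
jog_arm(moves=[[[0.003,-0.055,0],[0,0,-1.1]],[[0.006,-0.11,0],[0,0,-2.3]],[[0.006,-0.16,0],[0,0,-3.5]],[[0.006,-0.193,0],[0,0,-4]],[[0.006,-0.193,0],[0,0,-4]]])

```text
time_s: 7.68
tcp_pos: [433.7, -150.4, 149.4]
eef_rot: [-1.563, -0.002, 1.459]
ft_force: [0.1, 0.6, -1.6]
width: 15.7
```

Emit:
jog_arm(moves=[[[0,0,0],[0,0,0]]])

```text
time_s: 7.8
tcp_pos: [433.0, -149.6, 148.6]
eef_rot: [-1.561, -0.003, 1.46]
ft_force: [-0.3, 0.4, -1.8]
width: 15.2
```

Emit:
jog_arm(moves=[[[0.004,0.0035,-0.03],[0,-0.35,0.2]],[[0.004,0.0035,-0.0615],[0,-0.35,0.2]],[[0.004,0.0035,-0.0615],[0,-0.35,0.2]]])

```text
time_s: 8.18
tcp_pos: [435.2, -144.4, 85.3]
eef_rot: [-1.562, -0.004, 1.465]
ft_force: [-0.6, 0.6, -1.0]
width: 15.2
```

Emit:
jog_arm(moves=[[[0,0,0],[0,0,0]]])

```text
time_s: 8.3
tcp_pos: [435.5, -143.9, 85.9]
eef_rot: [-1.562, -0.004, 1.466]
ft_force: [0.8, -0.5, -0.7]
width: 15.4
```

```bash
python3 shot.py t7 top;python3 shot.py s7 side; python3 -c "
from h import *
im=cv2.imread('pics/s7.png');cv2.imwrite('pics/s7z.png',cv2.resize(im[140:290,250:450],None,fx=3.7,fy=3.7,interpolation=cv2.INTER_CUBIC))
im=cv2.imread('pics/t7.png');cv2.imwrite('pics/t7z.png',cv2.resize(im[85:265,295:415],None,fx=3.3,fy=3.3,interpolation=cv2.INTER_CUBIC))"
```

```text
8.3 [ 435.47 -143.88   85.9 ] [-1.5621 -0.0039  1.4659] [ 0.83 -0.47 -0.73] [ 0.03  0.02 -0.02] 15.42 0.013
8.35 [ 435.39 -143.76   85.93] [-1.5621 -0.0041  1.466 ] [-0.56  0.54 -1.31] [0.05 0.04 0.01] 14.96 0.008
```

View pics/s7z.png

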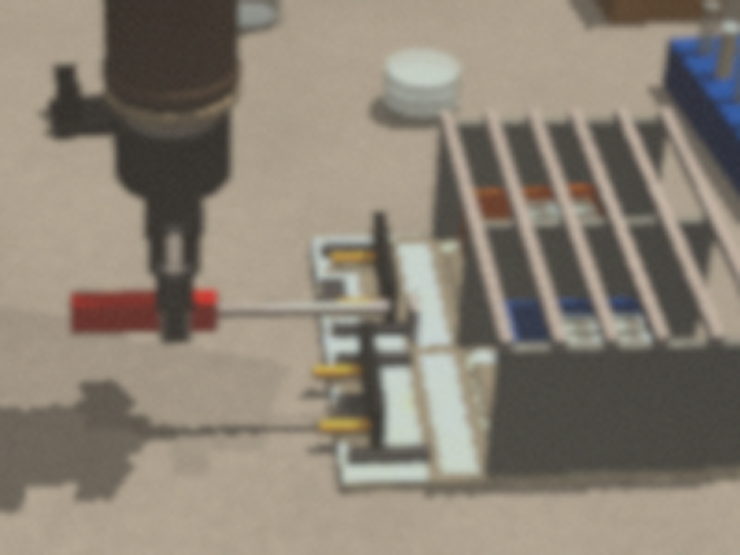

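View pics/t7z.png

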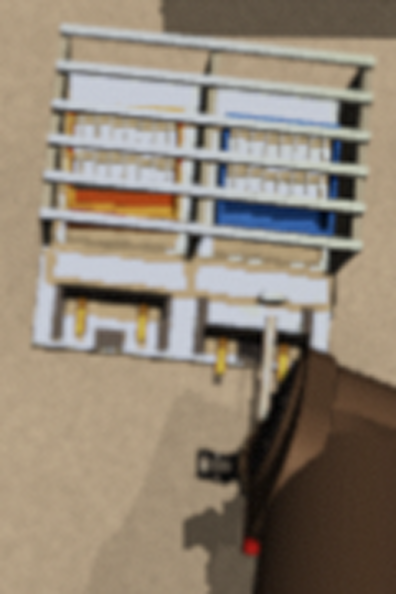

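```bash
python3 - <<'E'
from h import *
ct=get_calibration('top')
print(unproj(ct,[(295+268/3.3-.35,85+297/3.3-.35)],107), np.array([435.4,-143.8])+162*np.array([np.cos(-.105),np.sin(-.105)]))
E
```

```text
[[ 595.05586796 -155.90149914  107.        ]] [ 596.50779517 -160.77876135]
```

Emit:
jog_arm(moves=[[[0.005,-0.0045,0.001],[0,0,-0.1]],[[0.03,-0.007,0.001],[0,0,-0.1]],[[0.06,-0.0105,0.001],[0,0,-0.1]],[[0.091,-0.0138,0.001],[0,0,-0.1]],[[0.091,-0.0138,0.001],[0,0,-0.1]]])

```text
time_s: 9.02
tcp_pos: [529.7, -158.2, 87.8]
eef_rot: [-1.566, -0.003, 1.465]
ft_force: [-0.6, -0.5, -1.1]
width: 14.7
```

Emit:
jog_arm(moves=[[[0,0,0],[0,0,0]]])

```text
time_s: 9.15
tcp_pos: [529.2, -158.5, 88.0]
eef_rot: [-1.566, -0.003, 1.464]
ft_force: [0.3, -0.5, -2.2]
width: 15.4
```

```bash
python3 shot.py t8 top;python3 shot.py s8 side; python3 -c "
from h import *
im=cv2.imread('pics/s8.png');cv2.imwrite('pics/s8z.png',cv2.resize(im[170:260,320:440],None,fx=6,fy=6,interpolation=cv2.INTER_CUBIC))
im=cv2.imread('pics/t8.png');cv2.imwrite('pics/t8z.png',cv2.resize(im[85:205,295:415],None,fx=5,fy=5,interpolation=cv2.INTER_CUBIC))"
```

```text
9.15 [ 529.16 -158.48   88.  ] [-1.5657 -0.0034  1.4644] [ 0.33 -0.47 -2.21] [-0.01  0.07  0.02] 15.39 0.028
9.2 [ 529.49 -158.47   88.16] [-1.5665 -0.0034  1.4645] [ 0.33 -1.07 -0.93] [ 0.    0.01 -0.05] 14.95 0.009
```

View pics/s8z.png

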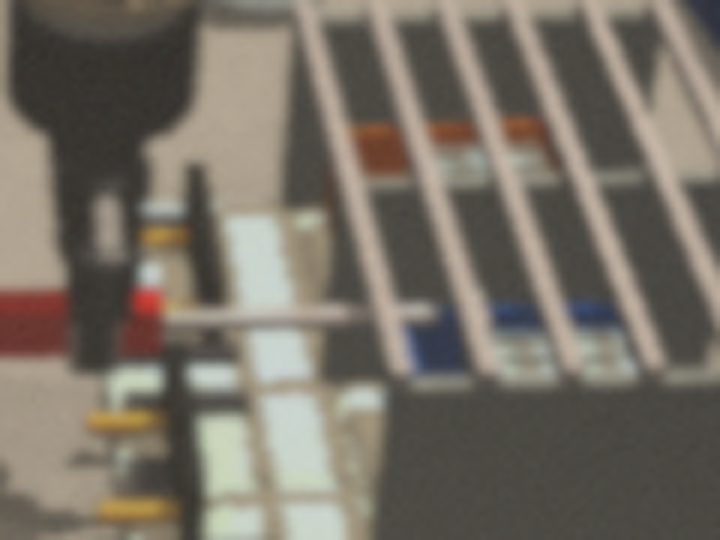

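View pics/t8z.png

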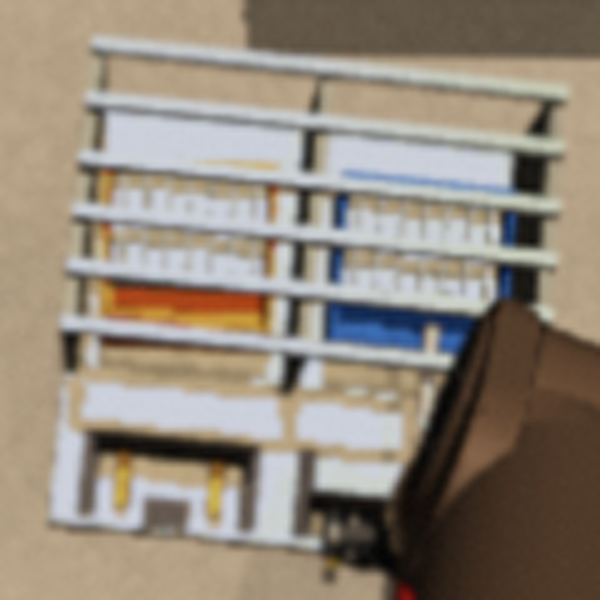

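```bash
python3 - <<'E'
from h import *
ct=get_calibration('top'); cs=get_calibration('side')
print(unproj(ct,[(295+432/5-.4,85+322/5-.4)],109.5),unproj(cs,[(320+437/6-.4,170+310/6-.4)],105))
print(proj(ct,[[688,-175,108],[694,-175,108]]),(295+432/5-.4,85+322/5-.4), proj(cs,[[688,-175,105],[694,-175,105]]),(320+437/6-.4,170+310/6-.4))
E
```

```text
[[ 672.92627594 -172.9327116   109.5       ]] [[ 675.67717891 -169.64262433  105.        ]]
[[381.45601176 144.25748576]
 [381.40096319 142.32489457]] (381.0, 149.0) [[397.72912352 222.09758918]
 [400.0101491  221.88561212]] (392.43333333333334, 221.26666666666665)
```

Emit:
jog_arm(moves=[[[0,0,-0.006],[0,0,0]],[[0,0,-0.012],[0,0,0]],[[0,0,-0.017],[0,0,0]],[[0,0,-0.022],[0,0,0]],[[0,0,-0.022],[0,0,0]]])

```text
time_s: 9.88
tcp_pos: [528.9, -158.3, 65.6]
eef_rot: [-1.565, -0.003, 1.464]
ft_force: [0.3, 0.0, -1.4]
width: 14.8
```

Emit:
jog_arm(moves=[[[0,0,-0.006],[0,0,0]],[[0,0,-0.01],[0,0,0]],[[0,0,-0.01],[0,0,0]]])

```text
time_s: 10.25
tcp_pos: [528.6, -158.3, 55.2]
eef_rot: [-1.565, -0.004, 1.464]
ft_force: [-0.1, 0.2, -1.6]
width: 14.9
```

Emit:
jog_arm(moves=[[[0,0,0],[0,0,0]]])

```text
time_s: 10.38
tcp_pos: [528.7, -158.3, 55.3]
eef_rot: [-1.565, -0.004, 1.464]
ft_force: [0.7, -1.0, -1.7]
width: 14.7
```

```bash
python3 shot.py t9 top;python3 shot.py s9 side; python3 -c "
from h import *
im=cv2.imread('pics/s9.png');cv2.imwrite('pics/s9z.png',cv2.resize(im[170:260,320:440],None,fx=6,fy=6,interpolation=cv2.INTER_CUBIC))
im=cv2.imread('pics/t9.png');cv2.imwrite('pics/t9z.png',cv2.resize(im[85:205,295:415],None,fx=5,fy=5,interpolation=cv2.INTER_CUBIC))
s=observe();print(s['ft_force'],s['tcp_pos'])"
```

```text
10.375 [ 528.72 -158.3    55.27] [-1.5648 -0.0035  1.4644] [ 0.75 -1.01 -1.73] [-0.01  0.01  0.01] 14.71 0.002
10.425 [ 528.7  -158.28   55.26] [-1.5647 -0.0035  1.4644] [-0.25  0.07 -1.29] [-0.02  0.02 -0.06] 14.92 0.002
[-0.3937699   0.75802913 -1.64331317] [ 528.74103216 -158.26761702   55.33544605]
```

View pics/s9z.png

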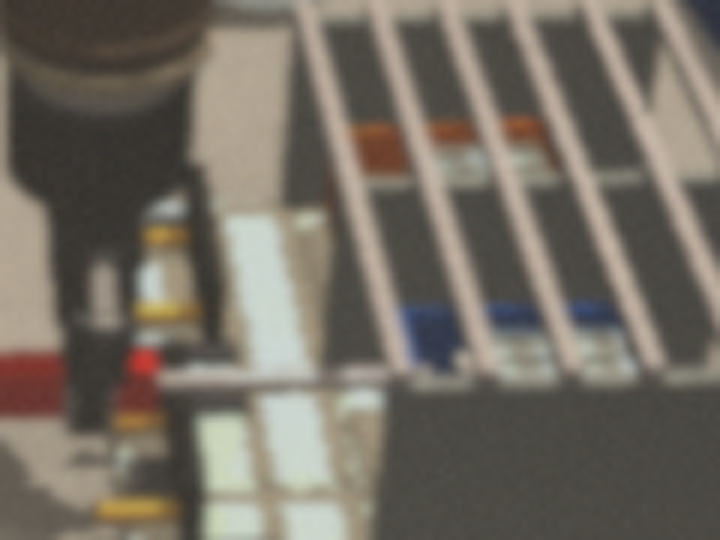

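View pics/t9z.png

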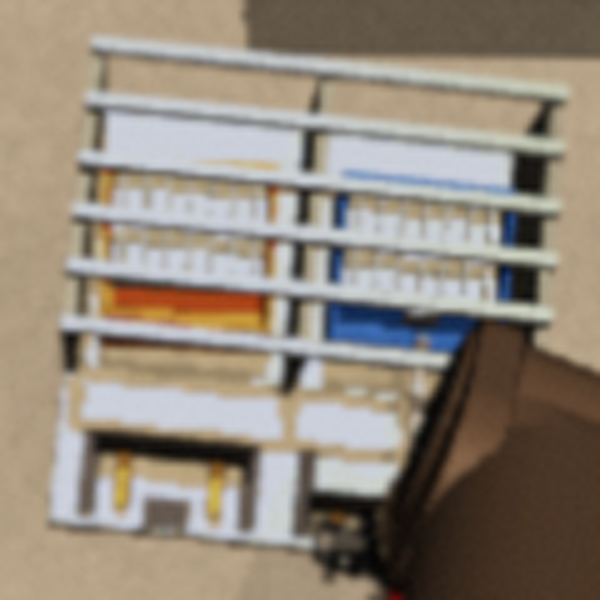

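Emit:
jog_arm(moves=[[[-0.0025,0.0003,0.0005],[0,0,0]],[[-0.005,0.0005,0.001],[0,0,0]],[[-0.0075,0.0008,0.001],[0,0,0]],[[-0.0095,0.001,0.001],[0,0,0]],[[-0.0105,0.0011,0.001],[0,0,0]]])

```text
time_s: 11.1
tcp_pos: [518.0, -157.2, 56.3]
eef_rot: [-1.565, -0.004, 1.464]
ft_force: [0.4, 0.7, -1.4]
width: 15.3
```

Emit:
jog_arm(moves=[[[-0.0008,0.0001,0],[0,0,0]],[[-0.0016,0.0002,0],[0,0,0]],[[-0.0024,0.00025,0],[0,0,0]],[[-0.0032,0.0003,0],[0,0,0]],[[-0.004,0.0004,0],[0,0,0]]])

```text
time_s: 11.72
tcp_pos: [514.1, -156.8, 56.4]
eef_rot: [-1.565, -0.004, 1.464]
ft_force: [1.8, -0.4, -3.1]
width: 15.2
```

Emit:
jog_arm(moves=[[[-0.0008,0.0001,0],[0,0,0]],[[-0.0016,0.0002,0],[0,0,0]],[[-0.0024,0.00025,0],[0,0,0]],[[-0.0032,0.0003,0],[0,0,0]],[[-0.004,0.0004,0],[0,0,0]]])

```text
time_s: 12.35
tcp_pos: [510.4, -156.4, 56.4]
eef_rot: [-1.566, -0.003, 1.464]
ft_force: [4.0, -0.2, -2.6]
width: 15.0
```

Emit:
jog_arm(moves=[[[-0.0015,0.0002,0],[0,0,0]],[[-0.0032,0.0003,0],[0,0,0]],[[-0.005,0.0005,0],[0,0,0]],[[-0.007,0.0007,0],[0,0,0]],[[-0.009,0.001,0],[0,0,0]]])

```text
time_s: 12.98
tcp_pos: [501.2, -155.4, 56.5]
eef_rot: [-1.566, -0.003, 1.464]
ft_force: [4.4, -0.7, -1.8]
width: 15.4
```

Emit:
jog_arm(moves=[[[-0.002,0.0002,0],[0,0,0]],[[-0.004,0.0004,0],[0,0,0]],[[-0.006,0.0006,0],[0,0,0]],[[-0.008,0.0008,0],[0,0,0]],[[-0.01,0.001,0],[0,0,0]]])

```text
time_s: 13.6
tcp_pos: [491.1, -154.4, 56.5]
eef_rot: [-1.566, -0.003, 1.464]
ft_force: [4.2, -0.2, -1.8]
width: 15.1
```

Emit:
jog_arm(moves=[[[-0.002,0.0002,0],[0,0,0]],[[-0.004,0.0004,0],[0,0,0]],[[-0.006,0.0006,0],[0,0,0]],[[-0.008,0.0008,0],[0,0,0]],[[-0.01,0.001,0],[0,0,0]]])

```text
time_s: 14.22
tcp_pos: [481.0, -153.4, 56.5]
eef_rot: [-1.566, -0.004, 1.464]
ft_force: [4.3, -0.3, -3.7]
width: 14.9
```

Emit:
jog_arm(moves=[[[-0.002,0.0002,0],[0,0,0]],[[-0.004,0.0004,0],[0,0,0]],[[-0.006,0.0006,0],[0,0,0]],[[-0.008,0.0008,0],[0,0,0]],[[-0.01,0.001,0],[0,0,0]]])

```text
time_s: 14.85
tcp_pos: [470.8, -152.4, 56.5]
eef_rot: [-1.565, -0.003, 1.464]
ft_force: [5.4, -0.4, -3.2]
width: 15.2
```

```bash
python3 shot.py t10 top;python3 shot.py s10 side; python3 -c "
from h import *
im=cv2.imread('pics/s10.png');cv2.imwrite('pics/s10z.png',cv2.resize(im[170:260,320:440],None,fx=6,fy=6,interpolation=cv2.INTER_CUBIC))
im=cv2.imread('pics/t10.png');cv2.imwrite('pics/t10z.png',cv2.resize(im[85:205,295:415],None,fx=5,fy=5,interpolation=cv2.INTER_CUBIC))
s=observe();print(s['ft_force'],s['tcp_pos'])"
```

```text
14.85 [ 470.77 -152.38   56.45] [-1.5655 -0.0035  1.4644] [ 5.35 -0.41 -3.16] [-0.08 -0.7  -0.03] 15.25 0.04
14.9 [ 470.49 -152.35   56.43] [-1.5652 -0.0035  1.4643] [ 4.44  0.18 -2.2 ] [-0.07 -0.74 -0.04] 15.34 0.006
[ 2.01354389 -0.90286078 -1.54360412] [ 470.43413975 -152.32206838   56.40624089]
```

View pics/s10z.png

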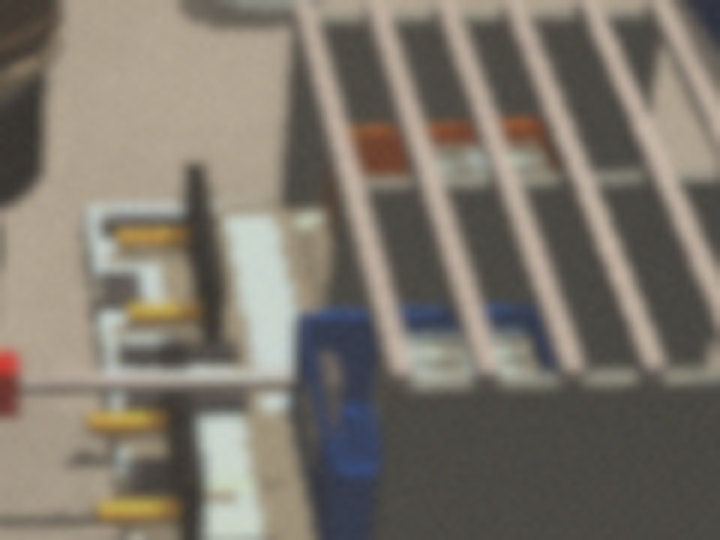

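View pics/t10z.png

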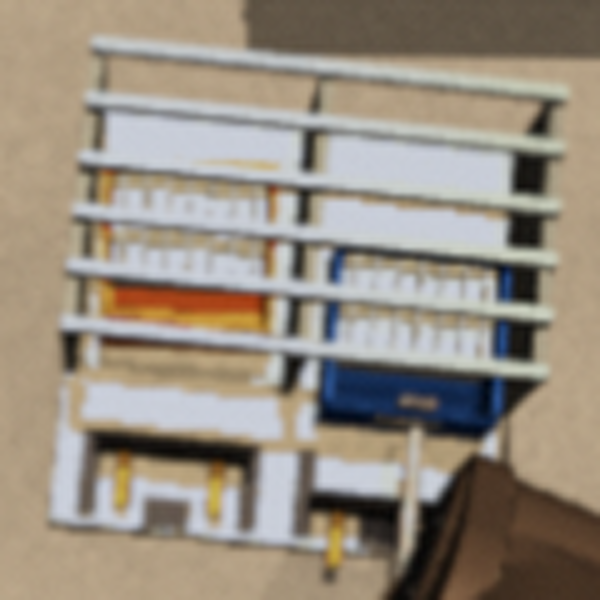

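```bash
python3 - <<'E'
from h import *
ct=get_calibration('top')
A=lambda x,y:(295+x/5-.4,85+y/5-.4)
q=unproj(ct,[A(370,428),A(360,495),A(460,436),A(360,500)],[65,52,65,52]);ex=np.array([.9943,-.1068]);print(q,q[:,:2]@ex-588.6)
E
```

```text
[[ 616.84038859 -140.70301516   65.        ]
 [ 576.80750584 -135.47506987   52.        ]
 [ 611.77790662 -196.82222389   65.        ]
 [ 573.64492899 -135.41212946   52.        ]] [39.7514804  -0.61155948 40.71138606 -3.76283168]
```

Emit:
jog_arm(moves=[[[-0.002,0.0002,0],[0,0,0]],[[-0.004,0.0004,0],[0,0,0]],[[-0.006,0.0006,0],[0,0,0]],[[-0.008,0.0008,0],[0,0,0]],[[-0.01,0.001,0],[0,0,0]]])

```text
time_s: 15.58
tcp_pos: [460.4, -151.3, 56.4]
eef_rot: [-1.565, -0.004, 1.464]
ft_force: [4.5, -0.8, -2.4]
width: 15.0
```

Emit:
jog_arm(moves=[[[-0.002,0.0002,0],[0,0,0]],[[-0.004,0.0004,0],[0,0,0]],[[-0.006,0.0006,0],[0,0,0]],[[-0.008,0.0008,0],[0,0,0]],[[-0.01,0.001,0],[0,0,0]]])

```text
time_s: 16.2
tcp_pos: [450.2, -150.3, 56.4]
eef_rot: [-1.565, -0.004, 1.464]
ft_force: [4.1, -0.6, -2.6]
width: 15.1
```

```bash
python3 shot.py t11 top; python3 shot.py s11 side; python3 -c "
from h import *
im=cv2.imread('pics/s11.png');cv2.imwrite('pics/s11z.png',cv2.resize(im[170:260,320:440],None,fx=6,fy=6,interpolation=cv2.INTER_CUBIC))
im=cv2.imread('pics/t11.png');cv2.imwrite('pics/t11z.png',cv2.resize(im[85:205,295:415],None,fx=5,fy=5,interpolation=cv2.INTER_CUBIC))
s=observe();print(s['ft_force'],s['tcp_pos'])"
```

```text
16.2 [ 450.23 -150.32   56.45] [-1.5651 -0.0036  1.4643] [ 4.13 -0.58 -2.62] [-0.1  -0.85  0.01] 15.06 0.036
16.25 [ 449.87 -150.33   56.41] [-1.5647 -0.0036  1.4642] [ 3.79  0.14 -2.4 ] [-0.09 -0.83 -0.  ] 15.0 0.004
[ 3.50256439 -0.53848574 -2.46129537] [ 449.92968863 -150.27301415   56.40646697]
```

View pics/s11z.png

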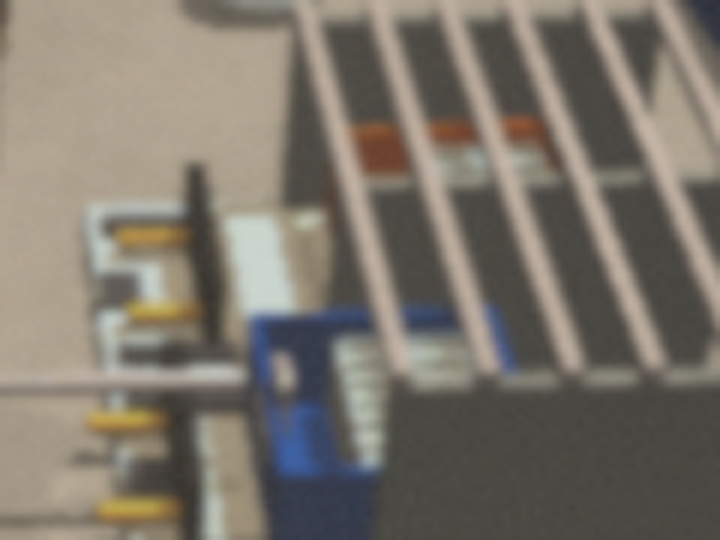

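View pics/t11z.png

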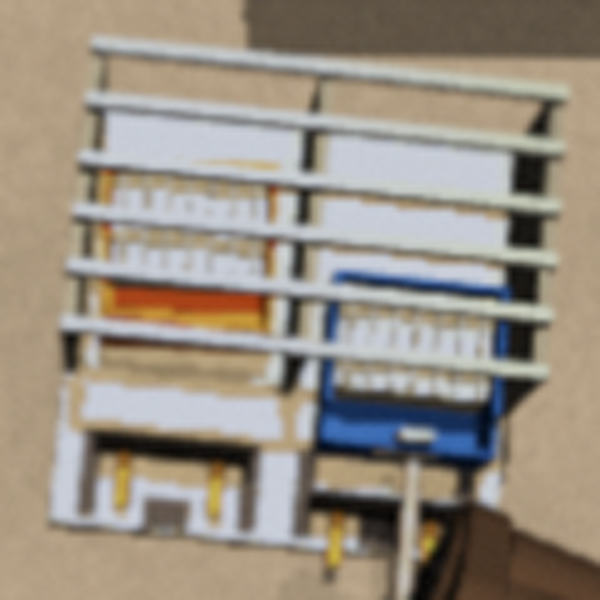

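Emit:
jog_arm(moves=[[[-0.002,0.0002,0],[0,0,0]],[[-0.004,0.0004,0],[0,0,0]],[[-0.006,0.0006,0],[0,0,0]],[[-0.008,0.0008,0],[0,0,0]],[[-0.0095,0.001,0],[0,0,0]]])

```text
time_s: 16.92
tcp_pos: [440.3, -149.3, 56.4]
eef_rot: [-1.565, -0.004, 1.464]
ft_force: [6.2, 0.7, -1.9]
width: 15.1
```

Emit:
jog_arm(moves=[[[-0.001,0.0001,0],[0,0,0]],[[-0.002,0.0002,0],[0,0,0]],[[-0.003,0.0003,0],[0,0,0]]])

```text
time_s: 17.3
tcp_pos: [437.3, -149.0, 56.4]
eef_rot: [-1.565, -0.004, 1.464]
ft_force: [5.3, -0.4, -1.9]
width: 15.5
```

Emit:
jog_arm(moves=[[[-0.001,0.0001,0],[0,0,0]],[[-0.002,0.0002,0],[0,0,0]],[[-0.003,0.0003,0],[0,0,0]]])

```text
time_s: 17.68
tcp_pos: [434.2, -148.7, 56.4]
eef_rot: [-1.565, -0.004, 1.464]
ft_force: [4.3, -0.7, -3.5]
width: 15.2
```

```bash
python3 shot.py t12 top; python3 shot.py s12 side; python3 -c "
from h import *
im=cv2.imread('pics/s12.png');cv2.imwrite('pics/s12z.png',cv2.resize(im[170:260,320:440],None,fx=6,fy=6,interpolation=cv2.INTER_CUBIC))
im=cv2.imread('pics/t12.png');cv2.imwrite('pics/t12z.png',cv2.resize(im[145:205,345:415],None,fx=10,fy=10,interpolation=cv2.INTER_CUBIC))
s=observe();print(s['ft_force'],s['wrist_torque'],s['tcp_pos'])"
```

```text
17.675 [ 434.2  -148.66   56.41] [-1.5646 -0.0037  1.4642] [ 4.31 -0.75 -3.51] [-0.11 -0.91 -0.05] 15.23 0.018
17.725 [ 434.01 -148.64   56.42] [-1.5644 -0.0037  1.4641] [ 3.79 -0.39 -3.39] [-0.12 -0.89  0.03] 15.31 0.003
[ 3.90764651  0.19148935 -2.85419572] [-0.15344395 -0.75183263 -0.00235555] [ 434.05341262 -148.64147809   56.41727302]
```

View pics/s12z.png

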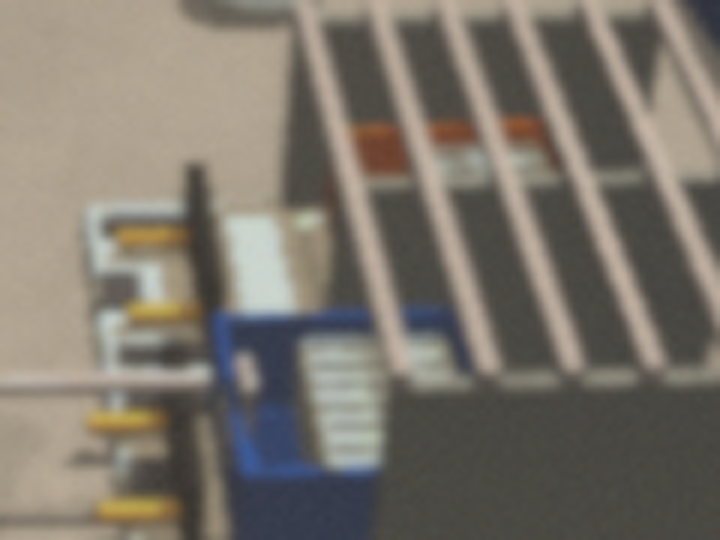

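View pics/t12z.png

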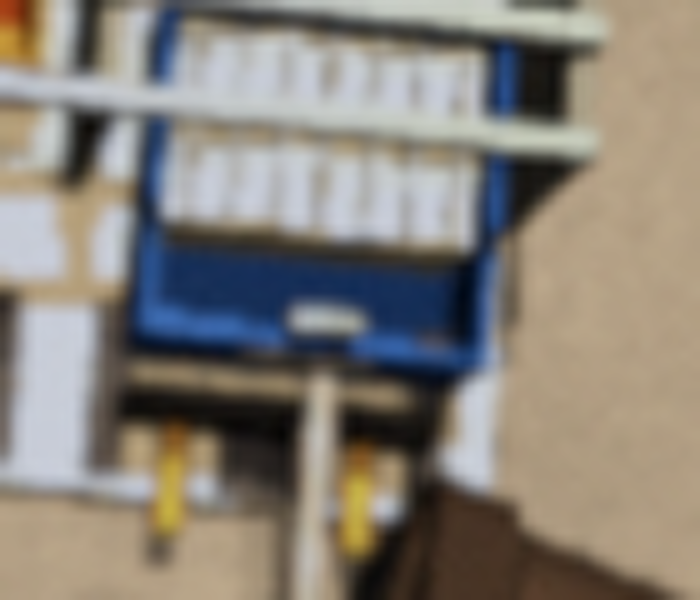

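Emit:
jog_arm(moves=[[[-0.001,0.0001,0],[0,0,0]],[[-0.002,0.0002,0],[0,0,0]],[[-0.003,0.0003,0],[0,0,0]]])

```text
time_s: 18.15
tcp_pos: [431.0, -148.3, 56.4]
eef_rot: [-1.564, -0.004, 1.464]
ft_force: [3.8, -1.1, -2.8]
width: 15.4
```

Emit:
jog_arm(moves=[[[-0.0008,0.0001,0],[0,0,0]],[[-0.0015,0.0002,0],[0,0,0]]])

```text
time_s: 18.4
tcp_pos: [429.4, -148.2, 56.4]
eef_rot: [-1.564, -0.004, 1.464]
ft_force: [4.2, 0.3, -2.3]
width: 15.2
```

Emit:
jog_arm(moves=[[[-0.0008,0.0001,0],[0,0,0]],[[-0.0015,0.0002,0],[0,0,0]]])

```text
time_s: 18.65
tcp_pos: [427.9, -148.0, 56.4]
eef_rot: [-1.564, -0.004, 1.464]
ft_force: [5.0, -1.1, -1.6]
width: 15.1
```

```bash
python3 -c "
from h import *
s=observe();print(s['ft_force'],s['wrist_torque'],s['tcp_pos'])"
```

```text
[ 5.01254374 -1.13833493 -1.61765168] [-0.087325   -0.89312546 -0.01021836] [ 427.9034979  -147.96017992   56.4240452 ]
```

Emit:
jog_arm(moves=[[[-0.0008,0.0001,0],[0,0,0]],[[-0.0015,0.0002,0],[0,0,0]]])

```text
time_s: 18.9
tcp_pos: [426.3, -147.8, 56.4]
eef_rot: [-1.564, -0.004, 1.464]
ft_force: [5.4, -1.1, -2.5]
width: 15.4
```

```bash
cat > st.py <<'E'
from h import *
import sys
cap=int(sys.argv[1]) if len(sys.argv)>1 else 0
F=[];T=[]
for i in range(cap+1):
    s=observe();F.append(s['ft_force']);T.append(s['wrist_torque'])
    if i<cap: im=capture('top')
print(s['time_s'],np.mean(F,0).round(2),np.mean(T,0).round(3),s['tcp_pos'].round(2))
E
python3 st.py 1
```

```text
18.95 [ 5.05 -0.8  -2.33] [-0.102 -0.924 -0.016] [ 426.22 -147.75   56.41]
```

Emit:
jog_arm(moves=[[[-0.0006,0.0001,0],[0,0,0]],[[-0.0012,0.0001,0],[0,0,0]]])

```text
time_s: 19.2
tcp_pos: [425.0, -147.6, 56.4]
eef_rot: [-1.564, -0.004, 1.464]
ft_force: [5.1, -0.9, -2.9]
width: 15.4
```

```bash
python3 st.py 1
```

```text
19.25 [ 4.47 -0.37 -2.52] [-0.095 -0.943  0.028] [ 424.91 -147.61   56.41]
```

Emit:
jog_arm(moves=[[[-0.0006,0.0001,0],[0,0,0]],[[-0.0012,0.0001,0],[0,0,0]]])

```text
time_s: 19.5
tcp_pos: [423.7, -147.5, 56.4]
eef_rot: [-1.564, -0.004, 1.464]
ft_force: [4.6, 0.2, -3.2]
width: 15.1
```

```bash
python3 st.py 1
```

```text
19.55 [ 4.85 -0.34 -2.77] [-0.093 -0.952  0.006] [ 423.57 -147.5    56.39]
```

Emit:
jog_arm(moves=[[[-0.0006,0.0001,0],[0,0,0]],[[-0.0012,0.0001,0],[0,0,0]]])

```text
time_s: 19.8
tcp_pos: [422.3, -147.4, 56.4]
eef_rot: [-1.564, -0.004, 1.464]
ft_force: [4.5, -1.4, -3.0]
width: 15.1
```

```bash
python3 st.py 1
```

```text
19.85 [ 4.37 -1.15 -3.04] [-0.105 -0.929  0.007] [ 422.24 -147.36   56.41]
```

Emit:
jog_arm(moves=[[[-0.0006,0.0001,0],[0,0,0]],[[-0.0012,0.0001,0],[0,0,0]]])

```text
time_s: 20.1
tcp_pos: [421.4, -147.3, 56.5]
eef_rot: [-1.565, -0.004, 1.464]
ft_force: [6.3, -0.9, -3.0]
width: 15.5
```

```bash
python3 shot.py t13 top; python3 st.py 0; python3 -c "
from h import *
im=cv2.imread('pics/t13.png');cv2.imwrite('pics/t13z.png',cv2.resize(im[145:205,345:415],None,fx=10,fy=10,interpolation=cv2.INTER_CUBIC))"
```

```text
20.1 [ 421.41 -147.33   56.51] [-1.5648 -0.0036  1.4642] [ 6.27 -0.86 -2.96] [-0.08 -1.18 -0.01] 15.48 0.008
20.15 [ 5.49 -2.04 -1.61] [-0.086 -1.116  0.019] [ 421.33 -147.29   56.46]
```

View pics/t13z.png

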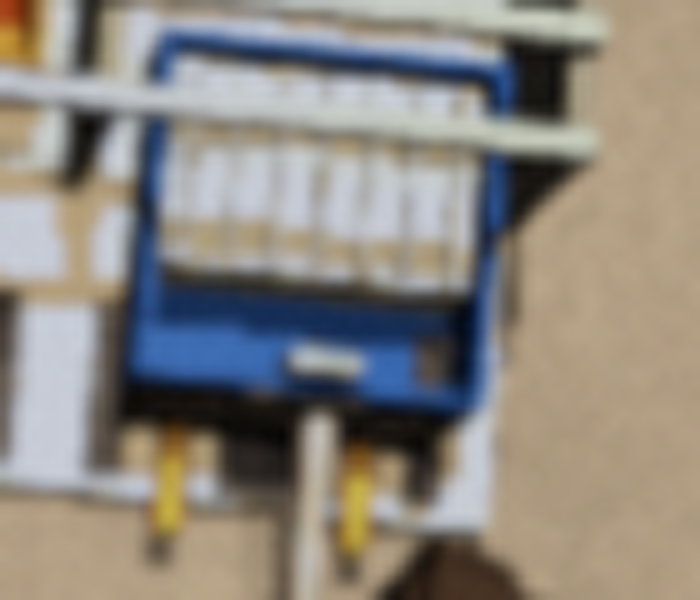

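Emit:
jog_arm(moves=[[[-0.0005,0.0001,0],[0,0,0]],[[-0.001,0.0001,0],[0,0,0]]])

```text
time_s: 20.4
tcp_pos: [421.0, -147.3, 56.6]
eef_rot: [-1.566, -0.004, 1.464]
ft_force: [8.5, -1.3, -4.0]
width: 15.0
```

```bash
python3 st.py 1
```

```text
20.45 [ 7.73 -0.83 -3.97] [-1.34e-01 -1.22e+00  1.00e-03] [ 420.99 -147.31   56.59]
```

Emit:
jog_arm(moves=[[[-0.0008,0.0001,-0.0003],[0,0,0]],[[-0.0014,0.0001,-0.0005],[0,0,0]]])

```text
time_s: 20.7
tcp_pos: [420.7, -147.4, 56.3]
eef_rot: [-1.568, -0.003, 1.465]
ft_force: [8.2, -0.1, -4.7]
width: 15.2
```

```bash
python3 st.py 1
```

```text
20.75 [ 8.23 -0.71 -4.74] [-0.121 -1.499  0.013] [ 420.73 -147.36   56.29]
```

Emit:
jog_arm(moves=[[[-0.001,0.0001,0],[0,0,0]],[[-0.0019,0.0002,0],[0,0,0]]])

```text
time_s: 21.0
tcp_pos: [420.2, -147.3, 56.5]
eef_rot: [-1.57, -0.003, 1.465]
ft_force: [10.3, -0.9, -6.8]
width: 15.1
```

```bash
python3 st.py 1
```

```text
21.05 [ 9.85 -1.54 -6.16] [-0.162 -1.558  0.   ] [ 420.2  -147.3    56.53]
```

Emit:
jog_arm(moves=[[[-0.0014,0.00015,-0.0002],[0.04,0.3,0]],[[-0.0019,0.0002,-0.0004],[0.05,0.5,0]]])

```text
time_s: 21.3
tcp_pos: [420.0, -147.4, 56.5]
eef_rot: [-1.565, -0.002, 1.465]
ft_force: [9.3, -0.6, -3.4]
width: 15.3
```

```bash
python3 st.py 1
```

```text
21.35 [ 9.06 -0.42 -3.63] [-0.107 -1.831  0.01 ] [ 420.06 -147.4    56.48]
```

Emit:
jog_arm(moves=[[[-0.0021,0.0002,0],[0.03,0.25,0]],[[-0.0025,0.00025,0],[0.04,0.4,0]]])

```text
time_s: 21.6
tcp_pos: [420.1, -147.5, 57.0]
eef_rot: [-1.562, -0.002, 1.466]
ft_force: [11.5, -0.9, -3.8]
width: 15.0
```

```bash
python3 st.py 1
```

```text
21.65 [11.68 -0.9  -4.16] [-0.15  -2.172  0.028] [ 420.09 -147.49   57.05]
```

Emit:
jog_arm(moves=[[[-0.0025,0.00025,-0.0005],[0.02,0.25,0]],[[-0.0025,0.00025,-0.0005],[0.02,0.25,0]],[[-0.0025,0.00025,-0.0005],[0.02,0.25,0]]])

```text
time_s: 22.02
tcp_pos: [420.1, -147.6, 57.1]
eef_rot: [-1.562, -0.001, 1.466]
ft_force: [11.2, -1.0, -3.7]
width: 15.1
```

```bash
python3 st.py 2;python3 -c "
from h import *
for n in ('side','top'):
  im=capture(n)[:,:,::-1]; cv2.imwrite(f'pics/{n}14.png',im)
im=cv2.imread('pics/side14.png');cv2.imwrite('pics/s14z.png',cv2.resize(im[170:260,300:420],None,fx=6,fy=6,interpolation=cv2.INTER_CUBIC))
im=cv2.imread('pics/top14.png');cv2.imwrite('pics/t14z.png',cv2.resize(im[145:205,345:415],None,fx=10,fy=10,interpolation=cv2.INTER_CUBIC))"; python3 st.py
```

```text
22.125 [11.27 -1.01 -4.44] [-0.126 -2.047  0.049] [ 420.05 -147.59   57.09]
22.225 [10.51 -1.93 -4.83] [-0.153 -2.087  0.032] [ 420.03 -147.57   57.09]
```

View pics/s14z.png

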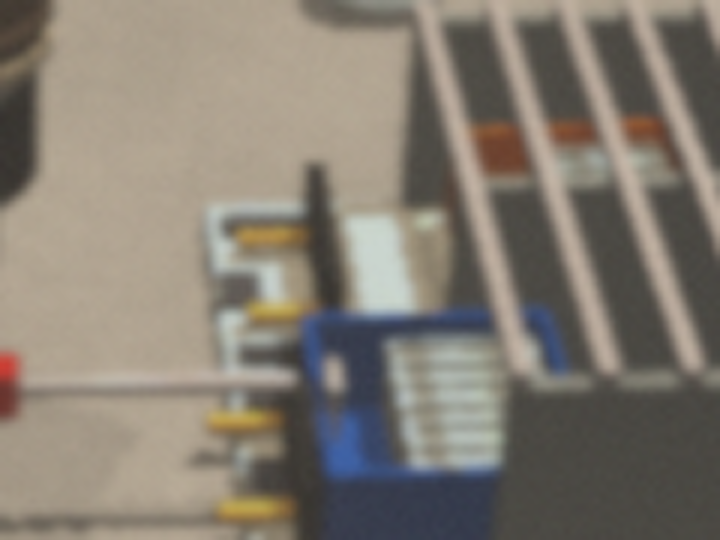

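View pics/t14z.png

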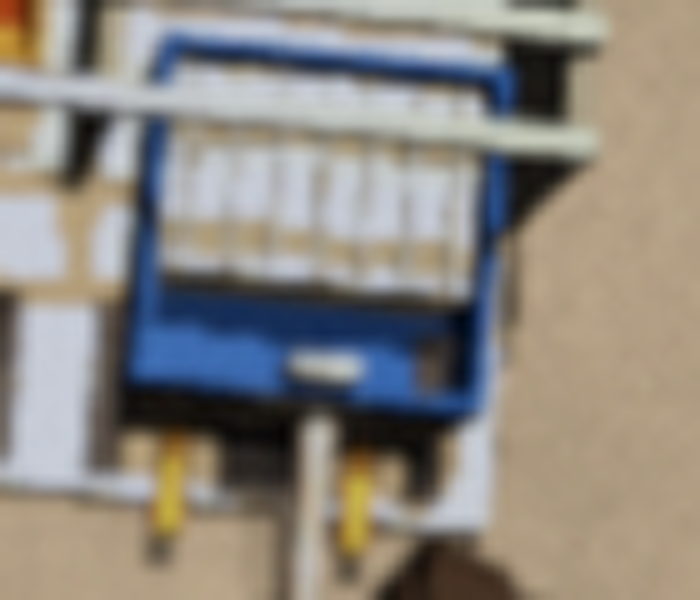

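Emit:
jog_arm(moves=[[[-0.0025,0.00025,-0.0005],[0.02,0.25,0]],[[-0.0025,0.00025,-0.0005],[0.02,0.25,0]],[[-0.0025,0.00025,-0.0005],[0.02,0.25,0]],[[-0.0025,0.00025,-0.0005],[0.02,0.25,0]],[[-0.0025,0.00025,-0.0005],[0.02,0.25,0]]])

```text
time_s: 22.85
tcp_pos: [420.1, -147.7, 57.1]
eef_rot: [-1.562, -0.0, 1.467]
ft_force: [10.5, -0.7, -3.3]
width: 15.2
```

```bash
python3 st.py 1
```

```text
22.9 [11.42 -0.67 -3.68] [-0.117 -2.101  0.005] [ 420.09 -147.64   57.14]
```

Emit:
jog_arm(moves=[[[-0.0018,0.0002,-0.0005],[0.02,0.2,0]],[[-0.0012,0.0001,-0.0005],[0.0,0.1,0]],[[-0.0006,0.0001,-0.0005],[0.0,0,0]],[[0.0,0.0,-0.0005],[0.0,-0.05,0]],[[0.0006,0.0,-0.0005],[0.0,-0.1,0]]])

```text
time_s: 23.52
tcp_pos: [420.5, -147.6, 56.6]
eef_rot: [-1.563, -0.001, 1.467]
ft_force: [3.6, -1.5, -2.6]
width: 15.0
```

Emit:
jog_arm(moves=[[[0.001,-0.0001,0],[0,0,0]],[[0.002,-0.0002,0],[0,0,0]],[[0.0035,-0.0004,0],[0,0,0]],[[0.0055,-0.0006,0],[0,0,0]],[[0.008,-0.0009,0],[0,0,0]]])

```text
time_s: 24.15
tcp_pos: [428.4, -148.5, 56.5]
eef_rot: [-1.563, -0.001, 1.467]
ft_force: [0.3, -0.0, -1.7]
width: 15.1
```

Emit:
jog_arm(moves=[[[0.001,-0.0001,0],[0,0,0]]])

```text
time_s: 24.28
tcp_pos: [429.6, -148.6, 56.5]
eef_rot: [-1.563, -0.001, 1.467]
ft_force: [-0.3, -0.3, -1.4]
width: 15.1
```

```bash
python3 st.py 0;python3 -c "
from h import *
for n in ('side','top'):
  im=capture(n)[:,:,::-1]; cv2.imwrite(f'pics/{n}15.png',im)
im=cv2.imread('pics/side15.png');cv2.imwrite('pics/s15z.png',cv2.resize(im[170:260,300:420],None,fx=6,fy=6,interpolation=cv2.INTER_CUBIC))
im=cv2.imread('pics/top15.png');cv2.imwrite('pics/t15z.png',cv2.resize(im[145:205,345:415],None,fx=10,fy=10,interpolation=cv2.INTER_CUBIC))"; python3 st.py
```

```text
24.275 [-0.32 -0.34 -1.43] [ 0.004  0.036 -0.019] [ 429.61 -148.61   56.51]
24.375 [ 0.73  0.38 -1.12] [0.01  0.022 0.056] [ 429.52 -148.58   56.5 ]
```

View pics/s15z.png

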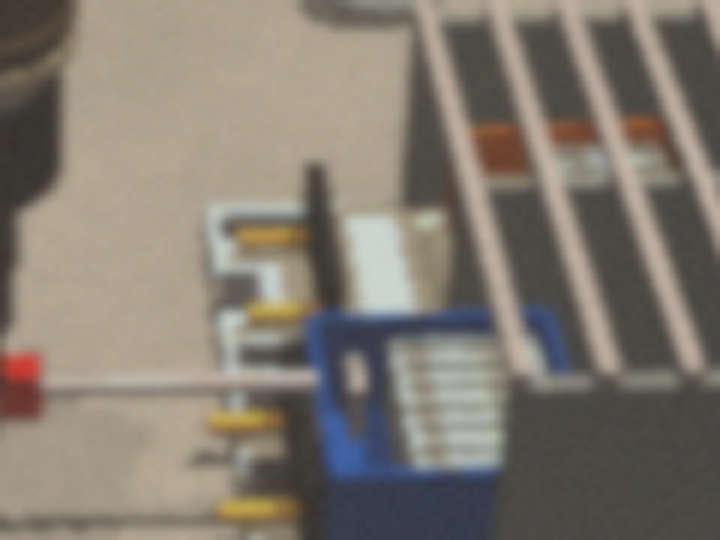

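View pics/t15z.png

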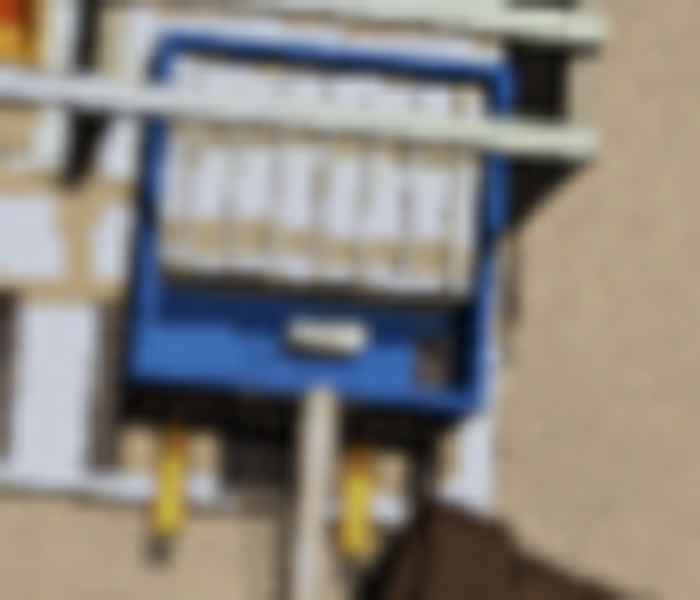

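Emit:
jog_arm(moves=[[[0,0,0.006],[0,0,0]],[[0,0,0.015],[0,0,0]],[[0,0,0.03],[0,0,0]],[[0,0,0.06],[0,0,0]],[[0,0,0.1],[0,0,0]]])

```text
time_s: 25.0
tcp_pos: [428.8, -148.5, 157.6]
eef_rot: [-1.562, -0.0, 1.467]
ft_force: [0.6, 0.6, -0.9]
width: 14.9
```

Emit:
jog_arm(moves=[[[0,0,0],[0,0,0]]])

```text
time_s: 25.12
tcp_pos: [430.6, -149.1, 160.6]
eef_rot: [-1.567, -0.0, 1.467]
ft_force: [0.4, 0.8, -2.4]
width: 15.2
```

```bash
python3 shot.py w16 wrist; python3 shot.py s16 side; python3 -c "
from h import *
im=cv2.imread('pics/s16.png');cv2.imwrite('pics/s16z.png',cv2.resize(im[120:280,240:440],None,fx=3.7,fy=3.7,interpolation=cv2.INTER_CUBIC))
import numpy as np
for n in ('w4','w6','w16'):
  im=cv2.imread(f'pics/{n}.png').astype(int); m=(im[:,:,2]>110)&(im[:,:,1]<90)&(im[:,:,0]<90); m[345:]=0;m[:80]=0;m[:,:270]=0;m[:,370:]=0
  v,u=np.where(m); print(n,v.min(),[ (u[v==r].min(),u[v==r].max()) for r in (110,150,200,280)])
"
```

```text
25.125 [ 430.63 -149.07  160.61] [-1.5674e+00 -3.0000e-04  1.4666e+00] [ 0.4   0.83 -2.42] [0.05 0.04 0.06] 15.18 0.046
25.175 [ 429.64 -148.66  159.18] [-1.5649e+00 -6.0000e-04  1.4668e+00] [-0.49 -0.09 -1.58] [-0.04  0.01 -0.01] 14.86 0.036
w4 100 [(np.int64(294), np.int64(340)), (np.int64(295), np.int64(339)), (np.int64(296), np.int64(339)), (np.int64(297), np.int64(337))]
w6 99 [(np.int64(295), np.int64(339)), (np.int64(295), np.int64(339)), (np.int64(296), np.int64(338)), (np.int64(298), np.int64(336))]
w16 99 [(np.int64(294), np.int64(339)), (np.int64(294), np.int64(339)), (np.int64(295), np.int64(339)), (np.int64(298), np.int64(336))]
```

View pics/s16z.png

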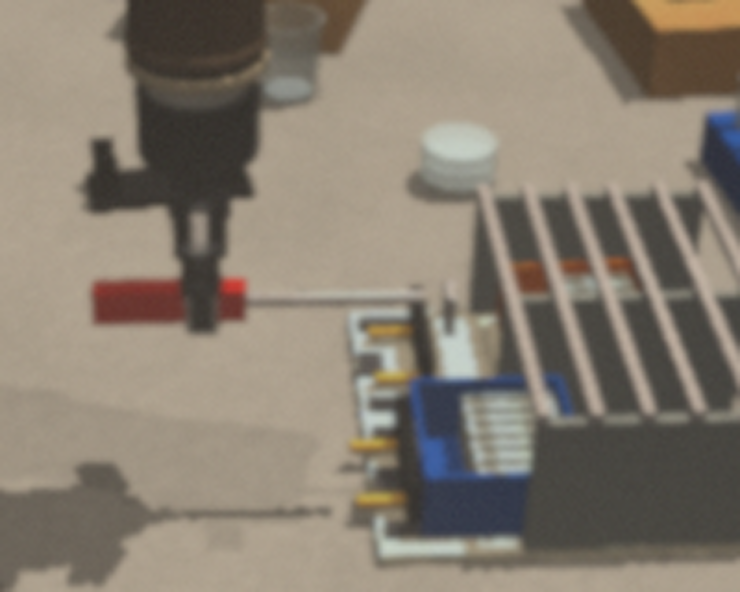

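View pics/w16.png

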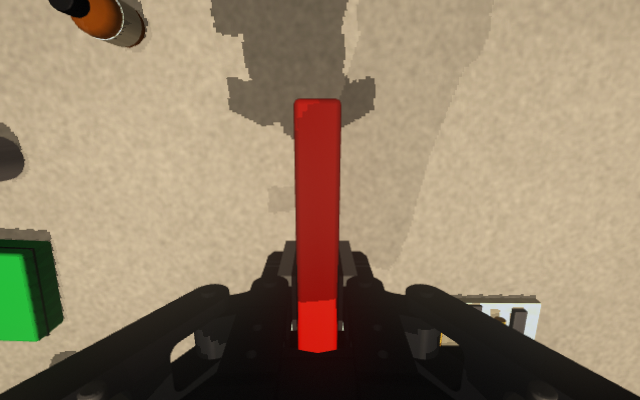

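Emit:
jog_arm(moves=[[[-0.005,0.04,0],[0,0,0.8]],[[-0.008,0.095,0],[0,0,2]],[[-0.01,0.15,0],[0,0,3]],[[-0.008,0.205,0],[0,0,4.2]],[[-0.005,0.255,0],[0,0,5.4]]])

```text
time_s: 25.85
tcp_pos: [422.9, 108.3, 157.1]
eef_rot: [-1.561, -0.0, 1.562]
ft_force: [0.6, 0.3, -1.8]
width: 15.2
```

Emit:
jog_arm(moves=[[[0.003,0.05,0],[0,0,1.1]],[[0.008,0.1,0],[0,0,2.2]],[[0.013,0.15,0],[0,0,3.4]],[[0.016,0.185,0],[0,0,3.9]],[[0.016,0.185,0],[0,0,3.9]]])

```text
time_s: 26.48
tcp_pos: [437.6, 296.1, 155.6]
eef_rot: [-1.559, -0.0, 1.635]
ft_force: [0.4, -0.1, -2.1]
width: 14.8
```

Emit:
jog_arm(moves=[[[0,0,0],[0,0,0]]])

```text
time_s: 26.6
tcp_pos: [437.1, 294.8, 154.5]
eef_rot: [-1.557, 0.002, 1.634]
ft_force: [-0.3, 0.4, -0.8]
width: 15.0
```

```bash
python3 st.py; python3 -c "
from h import *
print(observe()['eef_rot'])"
```

```text
26.6 [-0.27  0.45 -0.82] [ 0.004 -0.018  0.016] [437.09 294.84 154.52]
[-1.55728233e+00  1.53412056e-03  1.63438969e+00]
```

Emit:
jog_arm(moves=[[[0.0033,-0.0028,-0.03],[0.28,-0.55,-0.33]],[[0.0033,-0.0028,-0.065],[0.28,-0.55,-0.33]],[[0.0033,-0.0028,-0.0945],[0.28,-0.55,-0.33]],[[0.0033,-0.0028,-0.0945],[0.28,-0.55,-0.33]]])

```text
time_s: 27.1
tcp_pos: [438.9, 289.5, 58.1]
eef_rot: [-1.563, 0.001, 1.627]
ft_force: [0.2, -0.3, -0.4]
width: 15.1
```

Emit:
jog_arm(moves=[[[0,0,0],[0,0,0]]])

```text
time_s: 27.22
tcp_pos: [439.5, 289.1, 58.9]
eef_rot: [-1.563, 0.0, 1.626]
ft_force: [0.5, -0.4, -1.0]
width: 15.3
```

```bash
python3 shot.py w17 wrist; python3 shot.py s17 side; python3 st.py; python3 -c "
from h import *
print(observe()['eef_rot'])
im=cv2.imread('pics/s17.png');cv2.imwrite('pics/s17z.png',cv2.resize(im[80:200,220:380],None,fx=4.5,fy=4.5,interpolation=cv2.INTER_CUBIC))"
```

```text
27.225 [439.45 289.14  58.91] [-1.5635e+00  5.0000e-04  1.6261e+00] [ 0.55 -0.42 -0.98] [ 0.02 -0.02 -0.05] 15.31 0.016
27.275 [439.34 288.98  58.92] [-1.5634e+00  6.0000e-04  1.6260e+00] [ 0.24 -0.43 -1.84] [-0.02  0.05  0.03] 15.11 0.005
27.325 [ 1.16 -0.46 -0.52] [ 0.019 -0.031 -0.014] [439.51 289.32  59.13]
[-1.56404564e+00  1.09024440e-04  1.62626152e+00]
```

View pics/w17.png

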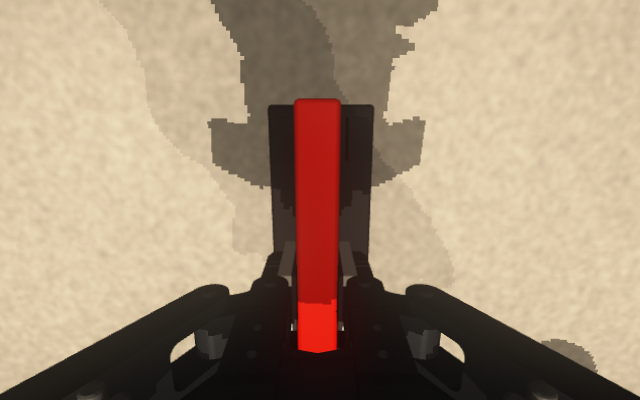

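View pics/s17z.png

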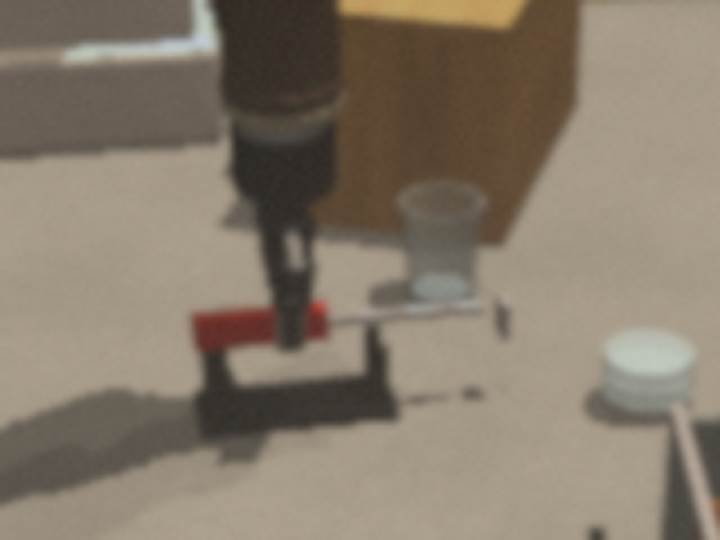

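Emit:
jog_arm(moves=[[[0.0008,0.0029,0],[0.2,-0.17,0.14]],[[0.0008,0.0029,-0.002],[0.2,-0.17,0.14]],[[0.0008,0.0029,-0.002],[0.2,-0.17,0.14]]])

```text
time_s: 27.7
tcp_pos: [440.2, 292.3, 57.2]
eef_rot: [-1.567, -0.003, 1.629]
ft_force: [0.0, -0.9, -1.7]
width: 15.1
```

```bash
python3 st.py 1; python3 -c "
from h import *
print(observe()['eef_rot'])"
```

```text
27.75 [ 0.14 -0.53 -1.24] [-0.036  0.018  0.003] [440.23 292.23  57.15]
[-1.56712573 -0.00317513  1.62882777]
```

Aligned with the pick-up pose; lowering 26.3 mm slowly.

Emit:
jog_arm(moves=[[[0,-0.0001,-0.006],[0,0,0]],[[0,-0.0001,-0.012],[0,0,0]],[[0,-0.0001,-0.017],[0,0,0]],[[0,-0.0001,-0.021],[0,0,0]],[[0,-0.0001,-0.0235],[0,0,0]]])

```text
time_s: 28.38
tcp_pos: [440.1, 292.1, 33.3]
eef_rot: [-1.567, -0.003, 1.629]
ft_force: [0.4, 1.0, -1.0]
width: 14.9
```

Emit:
jog_arm(moves=[[[0,0,0],[0,0,0]]])

```text
time_s: 28.5
tcp_pos: [440.1, 292.0, 33.1]
eef_rot: [-1.567, -0.003, 1.629]
ft_force: [-0.0, -0.1, -1.4]
width: 15.1
```

```bash
python3 st.py 1; python3 -c "
from h import *
print(observe()['eef_rot'])"
```

```text
28.55 [-0.16 -0.18 -1.55] [ 0.025  0.02  -0.002] [440.15 292.04  33.23]
[-1.56678533 -0.00288964  1.6288356 ]
```

Emit:
jog_arm(moves=[[[0.0001,0,-0.001],[0,0,0]],[[0.0001,0,-0.002],[0,0,0]],[[0.0001,0,-0.0024],[0,0,0]],[[0.0001,0,-0.0026],[0,0,0]]])

```text
time_s: 29.05
tcp_pos: [440.3, 292.1, 30.9]
eef_rot: [-1.567, -0.003, 1.629]
ft_force: [-1.8, -0.4, 4.7]
width: 15.2
```

```bash
python3 st.py 1; python3 -c "
from h import *
print(observe()['eef_rot'])"
```

```text
29.1 [-1.75 -0.18  4.45] [-0.204  0.303  0.046] [440.25 292.06  30.85]
[-1.56682404 -0.00297588  1.62880187]
```

Emit:
jog_arm(moves=[[[0,0,0],[0,0,0]],[[0,0,0],[0,0,0]],[[0,0,0],[0,0,0]],[[0,0,0],[0,0,0]]], hand=0.06)

```text
time_s: 29.6
tcp_pos: [440.3, 292.1, 30.9]
eef_rot: [-1.567, -0.003, 1.629]
ft_force: [-0.5, 0.5, 0.2]
width: 60.0
```

```bash
python3 shot.py w18 wrist; python3 st.py
```

```text
29.6 [440.3  292.08  30.87] [-1.5669 -0.003   1.6288] [-0.48  0.52  0.18] [-0.    0.04  0.01] 59.99 0.002
29.65 [-0.29  0.89 -0.34] [ 0.04   0.03  -0.016] [440.28 292.12  30.85]
```

View pics/w18.png

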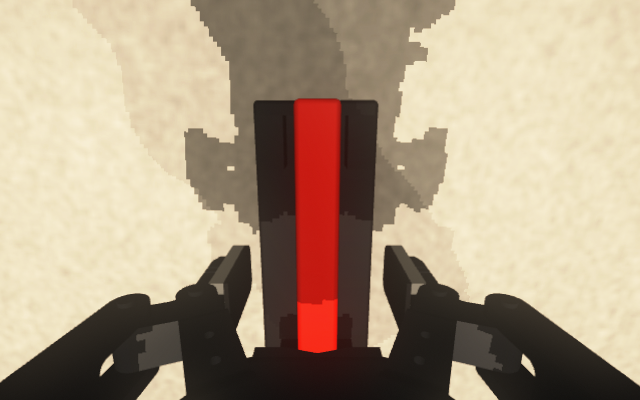

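Released; the hook lies as before. Retreat straight up, then go look at the tote.

Emit:
jog_arm(moves=[[[0,0,0.02],[0,0,0]],[[0,0,0.05],[0,0,0]],[[0,0,0.1],[0,0,0]],[[-0.005,0.02,0.16],[0,0,0]],[[-0.01,0.06,0.2],[0,0,0]]])

```text
time_s: 30.28
tcp_pos: [431.2, 351.3, 233.9]
eef_rot: [-1.569, -0.004, 1.625]
ft_force: [0.3, 1.7, -0.9]
width: 60.2
```

Emit:
jog_arm(moves=[[[0,0,0],[0,0,0]],[[0,0,0],[0,0,0]]])

```text
time_s: 30.52
tcp_pos: [431.1, 350.6, 233.4]
eef_rot: [-1.569, -0.003, 1.625]
ft_force: [-0.3, -0.3, -0.5]
width: 60.4
```

```bash
python3 shot.py t19 top; python3 shot.py s19 side; python3 -c "
from h import *
im=cv2.imread('pics/s19.png');cv2.imwrite('pics/s19z.png',cv2.resize(im[120:280,240:470],None,fx=3.4,fy=3.4,interpolation=cv2.INTER_CUBIC))
im=cv2.imread('pics/t19.png');cv2.imwrite('pics/t19z.png',cv2.resize(im[85:265,190:415],None,fx=3.3,fy=3.3,interpolation=cv2.INTER_CUBIC))"
```

```text
30.525 [431.15 350.59 233.41] [-1.5689 -0.003   1.6254] [-0.32 -0.32 -0.54] [ 0.02  0.02 -0.01] 60.41 0.027
30.575 [431.05 349.9  232.78] [-1.5679 -0.0021  1.6246] [-0.74  0.09 -1.3 ] [-0.01 -0.03  0.  ] 60.16 0.01
```

View pics/s19z.png

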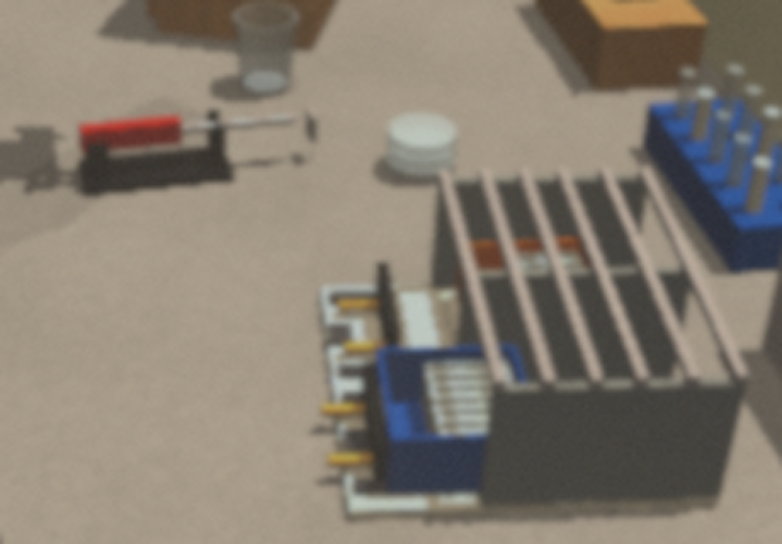

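View pics/t19z.png

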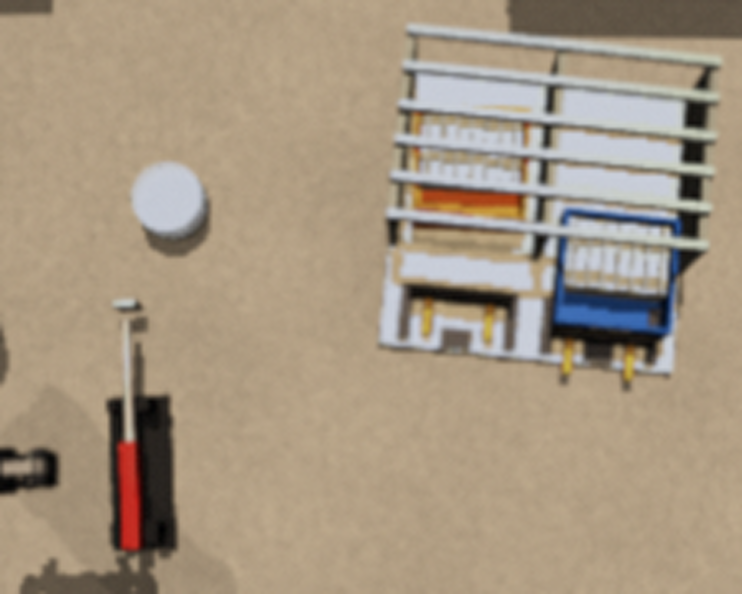

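```bash
python3 - <<'E'
from h import *
ct=get_calibration('top')
im=cv2.imread('pics/t19.png');cv2.imwrite('pics/t19y.png',cv2.resize(im[140:205,350:415],None,fx=9,fy=9,interpolation=cv2.INTER_CUBIC))
E
```

```text
(no output)
```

View pics/t19y.png

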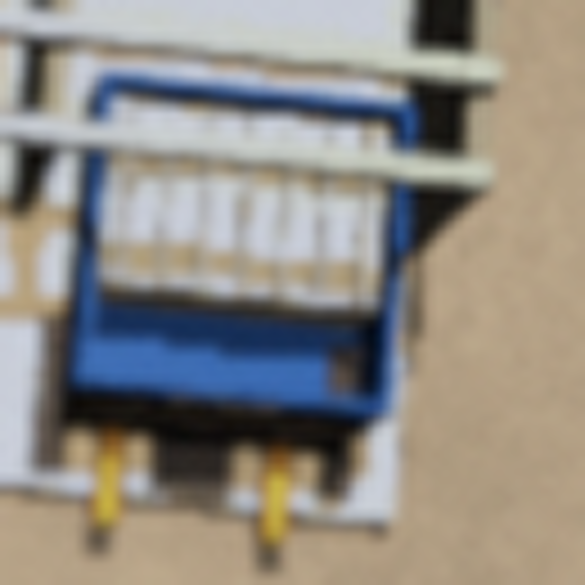

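```bash
python3 - <<'E'
from h import *
ct=get_calibration('top')
Z=lambda x,y:(350+x/9-.45,140+y/9-.45)
p,r=fit([(ct,[[55,55,65],[55,-55,65],[-55,55,65],[-55,-55,65]],[Z(97,76),Z(417,102),Z(71,386),Z(382,414)])],[640,-165,-.1]);print(p,r.round(2).tolist())
ex=np.array([.9943,-.1068]);print('front x bay',p[:2]@ex-55-588.6)
b=unproj(ct,[Z(0,487),Z(385,528)],10);d=b[0]-b[1];print('bay yaw', np.arctan2(d[1],d[0])-np.pi/2)
b=unproj(ct,[Z(0,125),Z(490,178)],126);d=b[0]-b[1];print('bar yaw', np.arctan2(d[1],d[0])-np.pi/2)
print(observe()['time_s'])
E
```

```text
[ 6.28230832e+02 -1.65500388e+02 -1.02411643e-01] [[0.04, -0.32], [-0.69, 0.36], [-0.04, -0.23], [0.68, 0.2]]
front x bay -1.2746418945824871
bay yaw -0.10921124514467895
bar yaw -0.10862830129891243
30.625
```

```bash
python3 -c "
from station import *
print(close_job())"
```

```text
the job is handed in; nothing more can be done
None
```

I pulled the blue tote forward from the right-hand lane until it bedded against its stop, unhooked it, laid the hook back in its cradle, and handed the job in at 30.6 s.

- **Pull:** dragging the tote took about 4.3 N. At the stop I held 10.5 to 11.7 N on the hook for about 1.2 s. The highest reading I saw was 11.7 N, under the 16 N limit.
- **Stop force (estimated, not measured):** taking away friction, that puts about 7 to 8 N on the stop. How far the hook moved after contact points to up to about 9 N, the top of the range. The readings were noisy, by roughly 0.7 N. Under full load the paddle also pulled up on the lip by 2 to 3 N, and briefly by about 4.6 N while I was building up the load.
- **Unhooking:** I eased off gradually, moved the paddle clear and lifted it straight up. The load reading was zero before the lift.
- **Last pictures:** the tote looks level and still touches the stop. It measures within about 0.4° of square to the bay, which is as fine as the camera can tell.
- **Hook:** it lies in its cradle at the same gripper pose I picked it up from, to within 0.1 mm.
- **Everything else:** the amber tote and the other objects in the last pictures appear unmoved, though I compared these by eye only. The gripper was well clear of everything when I handed in.

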